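Unload the spacer rack past its locked keeper

ROBOT

A 6-joint arm with a two-finger parallel gripper is mounted at the origin on the work surface. World frame = base frame: x ahead of the robot, y to its left, z up, the work surface at z = 0. Lengths are in m, angles in degrees, forces in N, time in s.
With the tool pointing down it reaches from about 0.25 to 0.8 m from the base axis. Payload 8.5 kg.
Tool frame: the origin (TCP) lies at the very end of the fingers, on their centre line; the grasp point (between the pads) lies 19 mm behind it (r.pinch_z is the distance from the TCP to the grasp point, in m); x points along the fingers, y is the direction in which the jaws open and shut, and the axes are right-handed (so a half turn about x gives the same grasp; the last joint's range is limited). The gripper opens to 85 mm and grips with 20 to 120 N. Pads are 22 mm wide; open, the fingers measure 114 mm over their backs; the gripper's body (76 mm by 85 mm) begins 54 mm behind the grasp point. The pads swing forward as they close: fully open they stand 13 mm farther back than shut.
Start: joints at [-76.261, 13.648, -0.773, 75.585, 0, 90], TCP at [0.125, -0.51, 0.231] pointing down, gripper open.
Joint ranges: [-152.45, 152.45], [-59.26, 108.67], [-65.41, 83.53], [-104.44, 129.93], [-82.83, 76.93], [-180, 180]. Speed limits (degrees/s): [127.2, 127.2, 159.86, 180, 180, 180].

INTERFACE

Orientations are given as [roll, pitch, yaw] about the fixed x, y, z axes, in that order (R = Rz(yaw) Ry(pitch) Rx(roll)).
In Python, from rig import r, optics gives the robot as it stands.
- The arm moves only by the tool arm_command, never from a script. Its argument "series" is a list of rows, each a list of 5 numbers: the opening, from -1 (shut) to 1 (fully open), then the shift along the world's x, y, z scaled (see below), then the turn about the world's z scaled (see below). In form: [[claw, tx, ty, tz, twist], ...]. A call has exactly 5 rows; each row is the pose to reach, as a shift and turn from the pose commanded when the call began, turning the shorter way round; what a row does not reach only later rows make up. The controller multiplies each number of a shift by 50 cm and each number of a turn by 180 degrees. A row lasts 1/12 s, in which the tool goes at most 41.7 mm and 7.16 degrees, less where a joint would pass 70% of its speed; a pose out of reach is approached as far as the arm can. A call with a number of a shift or a turn outside -1 to 1 is refused whole. A call with a gripper value outside its range is refused whole. The fingers move at their own pace and stop on an object; "force" is the grip in N (left out, the last holds). Time passes only in rows, so rows that repeat a pose let the fingers close, or fill a call up. It gives the time, the measured TCP pose, the force and the opening at its end, in the units of the state.
- r.observe(): the state, without advancing time (a new reading comes with each control period).
- optics.camera(name): name is "scene" or "side" or "wrist"; returns a dict with "pixels" (480x640x3 uint8, red, green, blue), "range_z" (480x640 float32, m along the optical axis (not along the pixel's ray), 0 where there is no reading), "fovy" (degrees; the focal length in pixels is half the picture's height over the tangent of half this angle, whatever the lens; pixels are square), "cx", "cy" (the principal point, pixels), "pose" (4x4, takes a point from camera to world coordinates); the wrist camera has in their place "mount" (4x4, takes a point from camera to tool coordinates, whose origin is the TCP and whose axes are the tool frame's). Camera axes: x right, y up, looking along -z (the intrinsics and any distortion apply to the point x, -y, -z); pixel columns grow to the right and rows downward; lengths in m; the calibration is good to about 2 mm. A picture is of the moment at which its call begins: read the wrist's pose just before it.
- r.hand_in(): hands the job in, once; it reports no verdict.
The state is a dict: "time": time; "qpos": joint angles; "dq": joint speeds; "effort": joint torques, N m; "tcp_pos": TCP position; "eef_rot": TCP orientation; "contact_force": force on the tool from outside, world axes, zero at the start; "moment": the same for the moment, N m; "gripper_width": opening from 0.0 (shut) to 1.0 (fully open).
Only numpy, scipy, OpenCV 4.12 (cv2) and the standard library are available. Lean on these libraries where they do the work, as an engineer would, in place of code of your own. Each camera call takes 0.05 s, during which the arm holds its last target. There are 200 camera calls.

TASK

Unload the spacer rack. With the slotted key (never with the gripper itself) turn both quarter-turn locks anticlockwise to their open stops, then slide the keeper fully away from the rod's end, draw every spacer off the rod and lay them flat in the tray, side by side and not stacked. Then slide the keeper fully back, turn both locks clockwise to their closed stops with the key, and stand the key upright on its rubber mat; the keeper may only be moved while both locks are open, and leave the tape roll, tin and sanding block alone.

Things in the scene. Friction and masses are not known exactly. Their poses are not given: they have to be found in the camera images.
- rod_end (a point): Centre of the rack rod's open end, 110 mm high. Axes are the fixed rack's: z up, +y along the rod to its fixed post, x away from the robot at yaw 0. Rod 14 mm thick, level, 232 mm long; post 50 x 28 mm, 130 mm high. Base 12 mm thick, x -45 to 105, y -130 to 260 mm from here. Locks on a 24 mm high ledge at y -95, x -15 (a) and 75 (b); keeper at y -20.
- lock_a_head (a point): Quarter-turn lock nearer the robot: centre of the top face of its steel head disc (44 mm across, 30 mm above the table). A bar 34 mm long, 8 mm wide, 12 mm high with a rounded top stands across it along this point's x axis, which turns with the head. z up.
- lock_b_head (a point): Quarter-turn lock farther from the robot, made the same as lock a.
- lock_a (a joint): Angle of lock a in rad: 0 = closed stop (bar square to the rod, along the rack's x), grows anticlockwise seen from above to 1.57 = open stop (bar along the rod). Stays where it is left; about 0.12 N m of friction.
- lock_b (a joint): Angle of lock b, as for lock a.
- keeper_top (a point): Centre of the top of the keeper, 150 mm above the table: an upright aluminium post 20 mm (rack x) by 24 mm (rack y), 124 mm tall on a low dark carriage, that stands before the rod's open end when closed. Pinch it from above across its x faces and slide it.
- keeper (a joint): Travel of the keeper in m along the rack's +x (away from the robot): 0 = closed, in front of the rod end; 0.08 = fully open, clear of the rod. About 2.5 N of friction, stays where it is left.
- spacer1_mid (a point): Centre of an aluminium square-tube spacer, 40 x 40 mm outside, 60 mm long along its own y, open through with a 30 mm square hole; 120 g. It hangs on the rod with its hole's ceiling resting on the rod (place next to the post); may be absent (None). Lying flat its centre is 20 mm above what it lies on.
- spacer2_mid (a point): Centre of an aluminium square-tube spacer, 40 x 40 mm outside, 60 mm long along its own y, open through with a 30 mm square hole; 120 g. It hangs on the rod with its hole's ceiling resting on the rod (middle place); may be absent (None). Lying flat its centre is 20 mm above what it lies on.
- spacer3_mid (a point): Centre of an aluminium square-tube spacer, 40 x 40 mm outside, 60 mm long along its own y, open through with a 30 mm square hole; 120 g. It hangs on the rod with its hole's ceiling resting on the rod (place next to the open end); may be absent (None). Lying flat its centre is 20 mm above what it lies on.
- key_handle (a point): Slotted key standing upright, 90 mm tall, 0.45 kg: centre of its black handle, 67.5 mm above its foot's underside. Handle 64 mm (key's x) by 24 (y) by 45 tall: grip across the 24. Below, a 47 mm barrel on a square steel foot 76 x 76 x 18 mm; a slot 12.5 mm wide, 18 deep, runs right through the foot along the key's x and drops over a lock's bar until the foot rests on the head disc.
- tray_in (a point): Centre of the inner floor of the fixed grey tray, 5 mm above the table. Inside 260 mm (its x) by 150 mm (its y), walls 5 mm thick and 20 mm high outside (15 mm above the inner floor). Room for three spacers side by side, 80 mm apart along x, with their length along its y.
- mat: Fixed black rubber mat for the key, 96 x 96 x 4 mm; origin at the centre of its underside on the table.
- tape: Bystander: roll of pale tape lying flat, 110 mm across, 25 mm high; origin under its centre.
- tin: Bystander: tin 80 mm across, 100 mm high; origin under its centre.
- sander: Bystander: cork sanding block 70 x 120 x 35 mm; origin under its centre.

How it is judged:
By the outcome, as a careful person would: the job done as asked, in the order asked, and still so for the second after the job is handed in, with the robot touching nothing.
Of spacer1, spacer2, spacer3 only 1 to 3 are there at a start; the rules pass over those that are not, and their reading is None.
At some moment in a run one of key may be knocked a few centimetres aside while the robot is not near it.
It also fails if it takes over 210 s, if anything falls off the work surface, if the arm or the gripper's body presses on something with over 40 N, if the wrist force passes 120 N, or if a joint passes its speed limit or range.

## Working session

There is one attempt and no reset: what is moved stays moved. The work goes in short steps, Python scripts to look and compute and a tool call to move; the robot and the scene stay as the last step left them, time stands still between calls to the robot, and variables do not carry over. Pictures are saved under pics/ and viewed, about 12 in all and at most 16, crops included, and the job is handed in when it is done.

Besides the shell and the picture viewer there is one more tool, called after ">>>" as name([rows], argument=value, ...), one row to a line, values as JSON. arm_command: Moves the arm, as the interface text tells. Its arguments: {"type":"object","properties":{"series":{"type":"array","items":{"type":"array","items":{"type":"number"}}},"force":{"type":"number"}},"required":["series"]}

```bash
ls; mkdir -p pics
python3 - <<'E'
from rig import r, optics
import cv2,numpy as np
print(r.observe(), r.pinch_z)
for n in ["scene","side"]:
    c=optics.camera(n); np.savez(f"pics/{n}0.npz",**{k:np.array(v) for k,v in c.items()})
    print(n,c.keys(),c["fovy"],c["cx"],c["cy"],c.get("pose"),c.get("dist"))
    cv2.imwrite(f"pics/{n}0.png",c["pixels"][:,:,::-1])
E
```

```text
pics
{'time': 0.0, 'qpos': array([-7.62599864e+01,  1.36817468e+01, -8.17449727e-01,  7.55841029e+01,
        1.64461438e-03,  8.99990746e+01]), 'dq': array([ 0.02682552,  0.09641751,  0.03145351, -0.01166273,  0.05374298,
       -0.10216245]), 'effort': array([ 9.08627117e-04, -5.38778687e+01,  3.46439445e+01,  1.84775039e-02,
       -1.35448663e-04,  2.00872620e-05]), 'tcp_pos': array([ 0.12460536, -0.50956772,  0.23066695]), 'eef_rot': array([-91.13199123,  89.91668432, 102.60894651]), 'contact_force': array([ 0.87590098,  0.21172811, -0.1646089 ]), 'moment': array([ 0.02450124, -0.01295968, -0.00689906]), 'gripper_width': 0.999539459966504} 0.0187
scene dict_keys(['pixels', 'range_z', 'fovy', 'cx', 'cy', 'pose']) 47.193978157864684 327.84040346144855 243.23730745955223 [[ 7.11134533e-02 -7.97133841e-01  5.99600298e-01  1.34444559e+00]
 [ 9.97351173e-01  4.76149818e-02 -5.49859180e-02  1.21554654e-03]
 [ 1.52811787e-02  6.01922299e-01  7.98408437e-01  1.15365550e+00]
 [ 0.00000000e+00  0.00000000e+00  0.00000000e+00  1.00000000e+00]] None
side dict_keys(['pixels', 'range_z', 'fovy', 'cx', 'cy', 'pose']) 53.89095494750197 314.1653180629898 241.53835176500857 [[-0.90271744  0.23627847 -0.35954653  0.22946821]
 [-0.4302225  -0.48965726  0.75838274  0.78461044]
 [ 0.00313495  0.83929033  0.54367446  0.62834349]
 [ 0.          0.          0.          1.        ]] None
```

View pics/scene0.png

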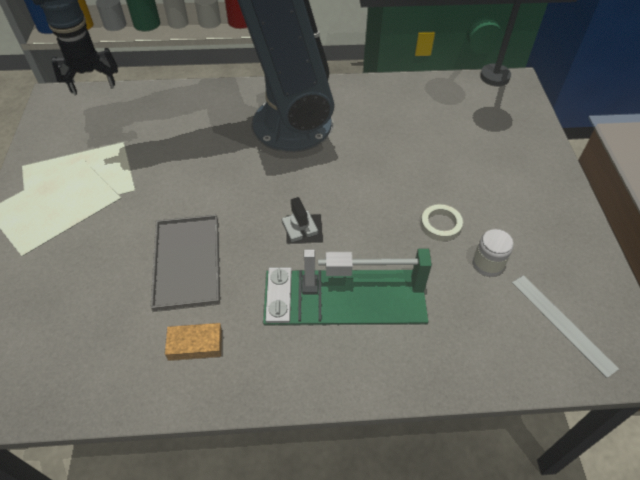

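View pics/side0.png

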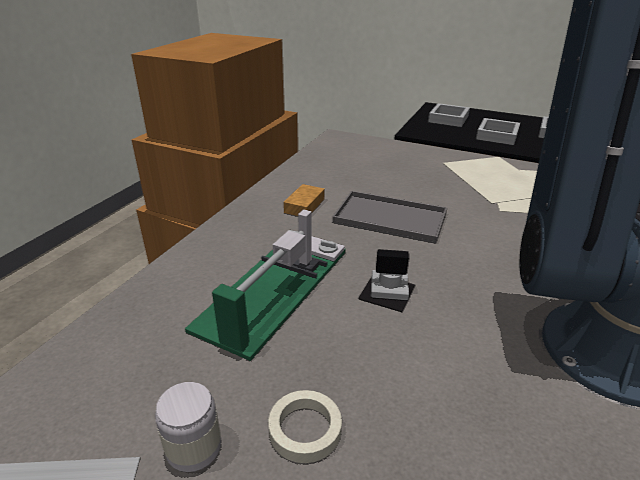

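The scene view shows the rack (265–428, 250–323), with one spacer near the open end (340,263). The key is on its mat (302,222), slightly turned. The tray is at (187,262), the sander at (194,341), the tape at (442,222) and the tin at (493,252). The side view agrees.

```bash
cat > h.py <<'E'
import numpy as np, cv2
from scipy.spatial.transform import Rotation as Ro
def cloud(c, T=None):
    T=c["pose"] if T is None else T
    z=np.asarray(c["range_z"]).astype(float); f=240/np.tan(np.radians(float(c["fovy"]))/2)
    v,u=np.mgrid[:480,:640]
    p=np.stack([(u-float(c["cx"]))/f*z,-(v-float(c["cy"]))/f*z,-z],-1)
    w=p@np.asarray(T)[:3,:3].T+np.asarray(T)[:3,3]; w[z==0]=np.nan
    return w
def toolT(s):
    T=np.eye(4); T[:3,:3]=Ro.from_euler('xyz',s["eef_rot"],degrees=True).as_matrix(); T[:3,3]=s["tcp_pos"]; return T
def jaw(s):
    y=toolT(s)[:3,1]; return np.degrees(np.arctan2(y[1],y[0]))
def rect(P):
    (c,sz,a)=cv2.minAreaRect((P[:,:2]*1000).astype(np.float32)); return np.round(c,1),np.round(sz,1),round(a,1),np.round([np.median(P[:,2])*1000,P[:,2].max()*1000],1),len(P)
E
python3 - <<'E'
from h import *
from rig import r
s=r.observe(); print("jaw",jaw(s), toolT(s)[:3,0])
for n in ["scene","side"]:
    c=dict(np.load(f"pics/{n}0.npz")); w=cloud(c); px=c["pixels"].astype(int); R,G,B=px[...,0],px[...,1],px[...,2]
    x,y,z=w[...,0],w[...,1],w[...,2]; print(n)
    reg=(x>.25)&(x<.85)&(abs(y)<.5)
    def go(name,m):
        m=(m&reg).astype(np.uint8); k,l,st,_=cv2.connectedComponentsWithStats(m)
        for i in range(1,k):
            if st[i,4]>25: print(name,rect(w[l==i]))
    green=(G>R+15)&(G>B+8)
    go("base",green&(z>.006)&(z<.018)); go("post",green&(z>.124))
    go("ledge",(z>.019)&(z<.027)&(y<0.1)&~green&(R>120))
    go("disc/bar",(z>.028)&(z<.045)&~green&(R>90))
    go("keeper",(z>.145)&(z<.156))
    go("90-145",(z>.085)&(z<.145)&~green)
    go("key",(z>.08)&(z<.1)&(R<60))
    go("foot",(z>.015)&(z<.026)&(R>100)&~green)
    go("dark mat",(R<60)&(z<.008)&(z>0.002)&~green&(x<.6))
    go("walls",(z>.015)&(z<.023)&(R<110)&~green&(y<0))
E
```

```text
jaw -76.261544139351 [-3.02866472e-04  1.29084734e-03 -9.99999121e-01]
scene
base (array([639. , -83.2]), array([  9.6, 147.9]), 89.4, array([12.2, 18. ]), 111)
base (array([649.4, 131.7]), array([344.1, 154.3]), 87.0, array([12.1, 18. ]), 6029)
post (array([628.2, 289.3]), array([27.5, 50.9]), 85.8, array([130.3, 136. ]), 211)
ledge (array([420.9,  39.7]), array([24.2, 73.9]), 89.3, array([22.8, 26.2]), 91)
ledge (array([434.8, -14.6]), array([77.5, 28.8]), 23.4, array([22.3, 26.7]), 158)
ledge (array([638.2, -51.1]), array([ 55.8, 151.3]), 86.8, array([23.8, 27. ]), 700)
disc/bar (array([591.1, 463.7]), array([73.7, 26.7]), 45.1, array([37. , 44.7]), 123)
disc/bar (array([594.5, -49.4]), array([43.8, 41.5]), 16.3, array([31.2, 44.6]), 187)
disc/bar (array([624.9,  24.2]), array([19.2,  5.3]), 82.5, array([36.7, 44.7]), 31)
disc/bar (array([684.6, -53.5]), array([42.6, 42.5]), 21.2, array([30.7, 44.7]), 210)
disc/bar (array([ 751.9, -245. ]), array([ 74.5, 121. ]), 0.9, array([34.5, 42.5]), 1562)
keeper (array([616.5,  24.8]), array([20.4, 21.7]), 87.3, array([149.5, 153.5]), 79)
90
[... 3742 characters left out ...]
 3.9, array([4.7, 7.8]), 50)
dark mat (array([423.5,  29.9]), array([75.5, 95.6]), 88.2, array([3.6, 7.5]), 434)
dark mat (array([377.7,  -6.7]), array([12.4, 48.4]), 18.4, array([4. , 6.2]), 50)
walls (array([ 635.5, -271.8]), array([ 40.9, 163.1]), 11.8, array([17.9, 21.3]), 87)
walls (array([ 713.6, -248. ]), array([  3.3, 108.7]), 0.9, array([19.5, 22.9]), 40)
walls (array([ 499.5, -284.5]), array([241.3, 165. ]), 3.9, array([17.7, 22.3]), 254)
walls (array([ 754.3, -186.6]), array([54. ,  6.5]), 0.7, array([18.5, 22.8]), 48)
walls (array([ 527.5, -203.5]), array([96.2,  9.1]), 4.2, array([17.1, 21.4]), 59)
walls (array([576. , -32.7]), array([77.3, 40.6]), 39.5, array([18.4, 22.9]), 79)
```

>>> arm_command([
  [1,0.02,0.0345,0.002,0.0344],
  [1,0.04,0.069,0.004,0.0688],
  [1,0.06,0.1034,0.006,0.1032],
  [1,0.08,0.138,0.008,0.1376],
  [1,0.1,0.1724,0.01,0.172],
])

```text
time: 0.52
tcp_pos: [0.1749, -0.4227, 0.236]
eef_rot: [-113.6, 89.9, 111.4]
contact_force: [1.2, -0.4, 0.0]
gripper_width: 1.002
```

>>> arm_command([
  [1,0.02,0.0345,0.002,0.0344],
  [1,0.04,0.069,0.004,0.0688],
  [1,0.06,0.1034,0.006,0.1032],
  [1,0.08,0.138,0.008,0.1376],
  [1,0.1,0.1724,0.01,0.172],
])

```text
time: 0.93
tcp_pos: [0.2249, -0.3365, 0.2411]
eef_rot: [-128.2, 90.0, 127.7]
contact_force: [0.9, -0.4, -0.4]
gripper_width: 1.003
```

>>> arm_command([
  [1,0.02,0.0345,0.002,0.0344],
  [1,0.04,0.069,0.004,0.0688],
  [1,0.06,0.1034,0.006,0.1032],
  [1,0.08,0.138,0.008,0.1376],
  [1,0.1,0.1724,0.01,0.172],
])

```text
time: 1.35
tcp_pos: [0.2749, -0.2503, 0.2462]
eef_rot: [-137.0, 90.0, 150.0]
contact_force: [0.2, -0.5, 0.8]
gripper_width: 1.002
```

>>> arm_command([
  [1,0.02,0.0345,0.002,0.0344],
  [1,0.04,0.069,0.004,0.0688],
  [1,0.06,0.1034,0.006,0.1032],
  [1,0.08,0.138,0.008,0.1376],
  [1,0.1,0.1724,0.01,0.172],
])

```text
time: 1.77
tcp_pos: [0.3248, -0.1641, 0.2512]
eef_rot: [-145.6, 90.0, 172.3]
contact_force: [0.8, -0.8, 1.0]
gripper_width: 0.997
```

>>> arm_command([
  [1,0.02,0.0345,0.002,0.0344],
  [1,0.04,0.069,0.004,0.0688],
  [1,0.06,0.1034,0.006,0.1032],
  [1,0.08,0.138,0.008,0.1376],
  [1,0.1,0.1724,0.01,0.172],
])

```text
time: 2.18
tcp_pos: [0.3748, -0.0779, 0.2561]
eef_rot: [-167.9, 90.0, -179.0]
contact_force: [0.8, -0.3, 0.3]
gripper_width: 0.997
```

>>> arm_command([
  [1,0.02,0.0345,0.002,0.0344],
  [1,0.04,0.069,0.004,0.0688],
  [1,0.06,0.1034,0.006,0.1032],
  [1,0.08,0.138,0.008,0.1376],
  [1,0.1,0.1724,0.01,0.172],
])

```text
time: 2.6
tcp_pos: [0.4248, 0.0083, 0.2611]
eef_rot: [170.5, 90.0, -169.7]
contact_force: [0.1, 0.2, -0.4]
gripper_width: 1.002
```

Run:
```python
from h import *
from rig import r,optics
s=r.observe(); print(s["time"],s["tcp_pos"],jaw(s),s["qpos"]); T=toolT(s)
c=optics.camera("wrist"); print(c["mount"],c["fovy"],c["cx"],c["cy"])
cv2.imwrite("pics/w1.png",c["pixels"][:,:,::-1]); w=cloud(c,T@c["mount"])
np.savez("pics/w1.npz",w=w,px=c["pixels"])
px=c["pixels"].astype(int);R=px[...,0]
for nm,m in [("handle",(w[...,2]>.085)&(w[...,2]<.1)),("foot",(w[...,2]>.015)&(w[...,2]<.027)&(R>100))]:
    k,l,st,_=cv2.connectedComponentsWithStats(m.astype(np.uint8))
    for i in range(1,k):
        if st[i,4]>100: print(nm,st[i],rect(w[l==i]))
```

```text
2.6 [0.4248388  0.00826571 0.26107232] 109.81486373812514 [ 1.11825296e+00  3.27663415e+00 -9.01102754e+00  7.77433801e+01
 -5.04207502e-03 -1.86966108e+01]
[[-7.01676869e-04  2.95705424e-01 -9.55278917e-01 -1.42800508e-01]
 [ 9.99999603e-01  7.31775541e-04 -5.08005134e-04 -1.54877510e-04]
 [ 5.48829873e-04 -9.55278895e-01 -2.95705820e-01 -7.47698223e-02]
 [ 0.00000000e+00  0.00000000e+00  0.00000000e+00  1.00000000e+00]] 70.53161747932273 321.82873441597667 239.278563103642
handle [ 308  183   27   67 1684] (array([425.2,   7.1]), array([63.6, 24. ]), 18.7, array([94. , 96.5]), 1684)
handle [265 366  26  18 218] (array([608.1,  21.2]), array([14.5, 28.4]), 28.0, array([ 92.9, 100. ]), 218)
handle [307 372  61  26 571] (array([610.1,  93.1]), array([61.2, 31.4]), 87.9, array([ 91., 100.]), 571)
foot [  0  49 137  44 581] (array([ 384.2, -282.1]), array([  4.5, 137.4]), 3.9, array([19.9, 22.5]), 581)
foot [   0   94  137  217 1134] (array([ 519.2, -272.3]), array([264.8, 137.4]), 3.8, array([19.8, 22.5]), 1134)
foot [ 288  169   28   66 1143] (array([432.6, -14. ]), array([76. , 30.3]), 18.1, array([22.1, 26.4]), 1143)
foot [ 328  170   27   65 1014] (array([417.4,  29.3]), array([74.7, 29.1]), 21.2, array([22.2, 24.8]), 1014)
foot [ 559  272   81   78 2528] (array([438.1, 382.6]), array([109.4,  98.2]), 35.0, array([25.3, 27. ]), 2528)
foot [ 208  284   55  108 1565] (array([637.5, -51.8]), array([ 55.7, 150.2]), 86.8, array([24. , 26.8]), 1565)
```

View pics/w1.png

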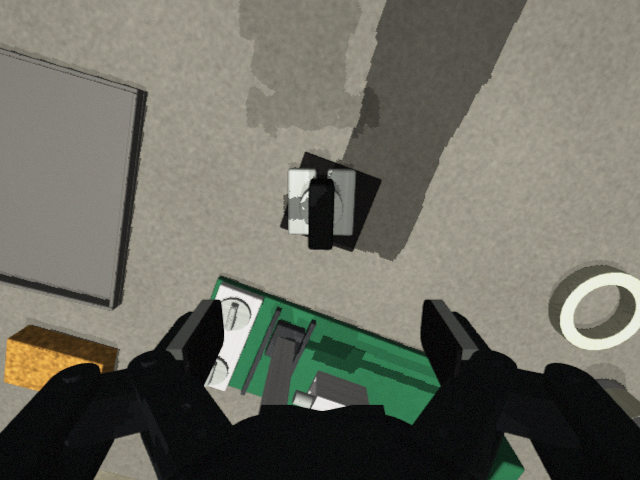

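The wrist view shows the key at (320,205) on its mat. The measured handle is 64 x 24 mm and 94 mm high, which matches the given sizes. Next I grasp it.

>>> arm_command([
  [1,0.0008,-0.0024,-0.06,-0.006],
  [1,0.0008,-0.0024,-0.12,-0.006],
  [1,0.0008,-0.0024,-0.18,-0.006],
  [1,0.0008,-0.0024,-0.24,-0.006],
  [1,0.0008,-0.0024,-0.29,-0.006],
], force=80)

```text
time: 3.07
tcp_pos: [0.4241, 0.006, 0.1143]
eef_rot: [168.8, 89.9, -172.8]
contact_force: [0.2, 0.1, 0.2]
gripper_width: 0.999
```

>>> arm_command([
  [1,0,0,-0.03,0],
  [1,0,0,-0.06,0],
  [1,0,0,-0.09,0],
  [1,0,0,-0.11,0],
  [1,0,0,-0.122,0],
])

```text
time: 3.48
tcp_pos: [0.4241, 0.0059, 0.054]
eef_rot: [165.9, 89.9, -175.7]
contact_force: [-0.5, 0.3, 0.3]
gripper_width: 1.0
```

>>> arm_command([
  [-1,0,0,0,0],
  [-1,0,0,0,0],
  [-1,0,0,0,0],
  [-1,0,0,0,0],
  [-1,0,0,0,0],
])

```text
time: 3.9
tcp_pos: [0.4255, 0.0061, 0.0559]
eef_rot: [-13.3, 89.9, 5.1]
contact_force: [-1.6, 5.4, 6.5]
gripper_width: 0.301
```

>>> arm_command([
  [-1,0,0,0,0],
  [-1,0,0,0,0],
  [-1,0,0,0,0],
  [-1,0,0,0,0],
  [-1,0,0,0,0],
])

```text
time: 4.32
tcp_pos: [0.4256, 0.0061, 0.0558]
eef_rot: [-20.3, 89.9, -1.9]
contact_force: [0.6, 1.6, 6.2]
gripper_width: 0.27
```

Run:
```python
from h import *
from rig import r,optics
s=r.observe(); print(s["time"],s["tcp_pos"],jaw(s),s["contact_force"],s["gripper_width"])
```

```text
4.3167 [0.42555047 0.00614646 0.05580653] 108.42725039298543 [0.5707656  1.64097637 6.16762834] 0.2697073394568991
```

>>> arm_command([
  [-1,0,0,0.03,0],
  [-1,0,0,0.08,0],
  [-1,0,0,0.14,0],
  [-1,0,0,0.2,0],
  [-1,0,0,0.26,0],
])

```text
time: 4.73
tcp_pos: [0.4242, 0.006, 0.1862]
eef_rot: [170.1, 89.9, -171.5]
contact_force: [1.5, 0.3, -4.2]
gripper_width: 0.27
```

>>> arm_command([
  [-1,0.03,-0.02,0.01,-0.03],
  [-1,0.07,-0.045,0.02,-0.06],
  [-1,0.11,-0.07,0.03,-0.09],
  [-1,0.15,-0.095,0.035,-0.119],
  [-1,0.19,-0.11,0.04,-0.119],
])

```text
time: 5.15
tcp_pos: [0.5206, -0.0501, 0.2051]
eef_rot: [-146.4, 89.9, -149.8]
contact_force: [-0.6, 0.3, -3.5]
gripper_width: 0.272
```

>>> arm_command([
  [-1,0,0,0,0],
  [-1,0,0,0,0],
  [-1,0,0,0,0],
  [-1,0,0,0,0],
  [-1,0,0,0,0],
])

```text
time: 5.57
tcp_pos: [0.5192, -0.0486, 0.2052]
eef_rot: [-172.3, 90.0, -175.3]
contact_force: [-0.8, -0.3, -3.7]
gripper_width: 0.266
```

```bash
cat >> h.py <<'E'
def comps(w,m,name,mn=60):
    k,l,st,_=cv2.connectedComponentsWithStats(m.astype(np.uint8))
    for i in range(1,k):
        if st[i,4]>mn: print(name,st[i,:2]+st[i,2:4]//2,*rect(w[l==i]),"mean",np.round(w[l==i].mean(0)*1000,1))
def snap(n,tag):
    from rig import r,optics
    s=r.observe(); c=optics.camera(n); T=toolT(s)@c["mount"] if n=="wrist" else c["pose"]
    w=cloud(c,T); px=c["pixels"]; cv2.imwrite(f"pics/{tag}.png",px[:,:,::-1]); np.savez(f"pics/{tag}.npz",w=w,px=px,T=T,f=c["fovy"],cx=c["cx"],cy=c["cy"])
    print(n,round(s["time"],2),np.round(s["tcp_pos"]*1000,1),"jaw",round(jaw(s),2),np.round(s["contact_force"],1),round(s["gripper_width"],3))
    return w,px.astype(int),s
E
python3 - <<'E'
from h import *
for n in ["wrist","scene","side"]:
    w,px,s=snap(n,n+"2"); x,y,z=[w[...,i] for i in range(3)]
    near=(x>.5)&(x<.75)&(y>-.12)&(y<0.005)
    comps(w,near&(z>.0275)&(z<.034),"disc"); comps(w,near&(z>.037)&(z<.045),"bar",15)
    comps(w,(z>.225)&(z<.25)&(px[...,0]<70)&(abs(x-.52)<.06)&(abs(y+.05)<.06),"handle")
    comps(w,(x>.35)&(x<.5)&(abs(y)<.08)&(px.max(2)<45)&(z<.012),"mat",300)
E
```

```text
wrist 5.57 [519.2 -48.6 205.2] jaw 87.03 [-0.8 -0.3 -3.7] 0.266
handle [322 331] [514.9 -49.9] [48.4 59.6] 64.2 [243.4 250. ] 11634 mean [511.3 -48.  242.3]
handle [234 345] [511.6 -78.2] [1.5 6.1] 0.4 [248.6 250. ] 82 mean [511.7 -77.7 248.4]
handle [410 345] [514.7 -18. ] [6.8 1.6] 85.3 [248.7 250. ] 88 mean [514.7 -18.6 248.5]
mat [387 109] [426.   18.3] [95.2 95.4] 89.9 [4.3 7.3] 10599 mean [424.2  18.1   4.3]
scene 5.62 [519.4 -48.6 205.3] jaw 87.03 [-0.2 -0.3 -5.1] 0.267
disc [279 277] [595.2 -48. ] [42.  42.2] 62.8 [30.3 33.9] 151 mean [596.8 -48.2  30.5]
disc [277 309] [685.1 -53.6] [41.7 40. ] 20.3 [30.1 33.8] 166 mean [685.5 -53.8  30.2]
bar [279 275] [596.  -48.5] [ 7.5 32.8] 89.3 [40.8 44.9] 33 mean [596.1 -48.9  41.1]
bar [277 307] [683.9 -53.5] [ 5.1 35. ] 89.3 [41.1 44.7] 36 mean [685.7 -53.5  41.2]
handle [273 200] [527.4 -47.1] [43.  56.5] 63.2 [241.8 249.9] 302 mean [531.8 -48.8 240.2]
side 5.67 [519.6 -48.6 205.4] jaw 87.03 [ 0.1 -0.  -3.8] 0.273
disc [328 247] [587.1 -44.5] [42.2 31.7] 30.9 [29.9 33.7] 109 mean [587.3 -41.5  30. ]
bar [328 243] [589.3 -48.7] [34.  10.5] 0.6 [40.5 44.3] 43 mean [588.3 -47.5  40.1]
handle [363 170] [513.1 -40.4] [58.8 40.2] 34.4 [236.6 249.8] 324 mean [508.5 -37.9 236.3]
mat [386 292] [424.7  15.5] [103.5  98.1] 89.4 [3.5 6.8] 1337 mean [422.6  21.5   3.5]
```

View pics/wrist2.png

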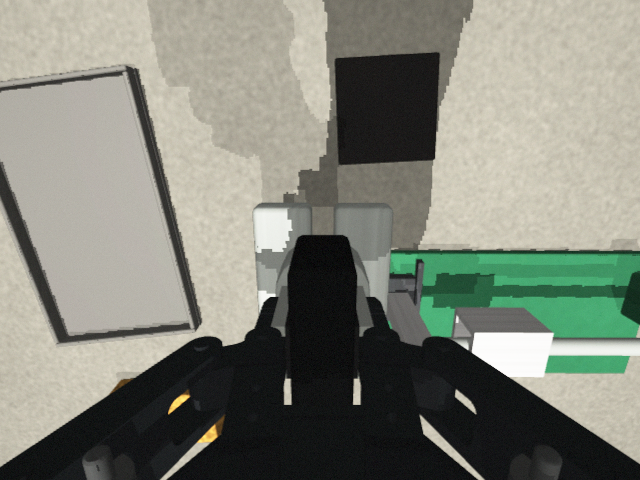

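The wrist view shows the key held straight with its slot running up and down at (322,300), and the mat bare at (387,109). I'll take the locks from the earlier wrist picture, which agreed with the TCP on the key.

Run:
```python
from h import *
d=np.load("pics/w1.npz"); w=d["w"]; px=d["px"].astype(int); x,y,z=[w[...,i] for i in range(3)]
near=(x>.5)&(x<.75)&(y>-.12)&(y<0.01)
comps(w,near&(z>.0275)&(z<.034),"disc"); comps(w,near&(z>.037)&(z<.045),"bar",15)
comps(w,near&(z>.0215)&(z<.027),"ledge")
comps(w,(px[...,1]>px[...,0]+15)&(px[...,1]>px[...,2]+8)&(z>.006)&(z<.018),"base",500)
for n in ["scene2"]:
    d=np.load(f"pics/{n}.npz"); w=d["w"]; x,y,z=[w[...,i] for i in range(3)]
    comps(w,(z>.255-.015)&(z<.249)&(x<.536)&(x>.48)&(abs(y+.05)<.05),"h")
cv2.imwrite("pics/crop1.png",cv2.resize(d["px"][150:350,220:420,::-1],(600,600),interpolation=2))
```

```text
disc [235 314] [591.3 -45.2] [43.9 34.2] 20.0 [30.1 33.9] 570 mean [589.2 -45.8  30.1]
disc [218 371] [682.3 -42.3] [41.  19.1] 2.1 [30. 34.] 306 mean [681.4 -43.5  30. ]
bar [230 318] [592.9 -49.4] [34.7  8. ] 2.1 [41.1 43.5] 168 mean [590.9 -49.2  40.9]
bar [210 376] [681.9 -52.8] [ 4.6 32.9] 87.0 [41.2 42.9] 74 mean [682.  -52.4  40.8]
ledge [235 338] [637.3 -51.8] [ 55.7 150.6] 86.8 [24. 27.] 1622 mean [620.5 -39.8  24. ]
ledge [260 353] [642.6  -1.2] [  6.  140.3] 86.8 [22.3 24.2] 320 mean [637.3  -0.9  22.4]
ledge [272 339] [613.3   8.2] [ 5.5 49.5] 86.9 [25.8 26.9] 124 mean [614.2   7.5  25.5]
base [325 351] [645.   80.8] [336.  151.3] 86.7 [12.1 17.8] 11233 mean [622.7 107.   12. ]
h [272 195] [520.8 -54.8] [43.  38.1] 20.1 [243.1 248.8] 145 mean [519.6 -49.6 243.3]
```

View pics/crop1.png

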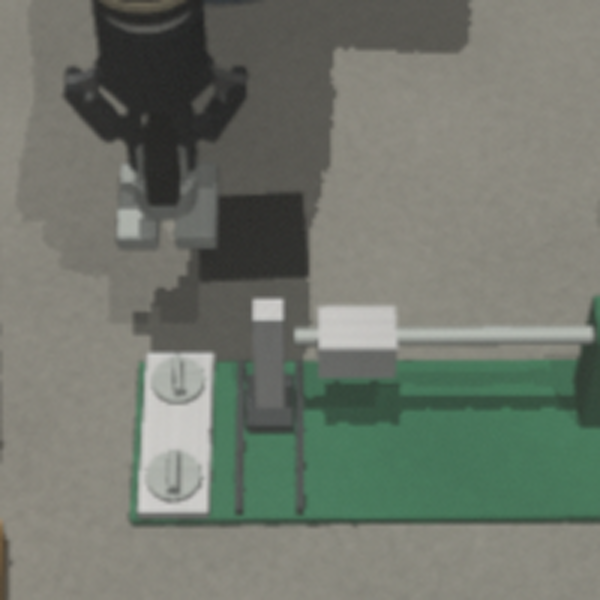

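>>> arm_command([
  [-1,0.03,0,0,-0.001],
  [-1,0.07,0,0,-0.001],
  [-1,0.11,-0.001,0,-0.001],
  [-1,0.14,-0.001,0,-0.001],
  [-1,0.146,-0.001,0,-0.001],
])

```text
time: 6.13
tcp_pos: [0.5951, -0.0493, 0.2049]
eef_rot: [-3.9, 89.9, -7.1]
contact_force: [0.3, -0.1, -4.3]
gripper_width: 0.272
```

>>> arm_command([
  [-1,0,0,-0.05,0],
  [-1,0,0,-0.1,0],
  [-1,0,0,-0.15,0],
  [-1,0,0,-0.19,0],
  [-1,0,0,-0.2,0],
])

```text
time: 6.55
tcp_pos: [0.5903, -0.0492, 0.1021]
eef_rot: [179.8, 89.7, 176.7]
contact_force: [-0.8, -0.8, -3.9]
gripper_width: 0.273
```

>>> arm_command([
  [-1,0,0,0,0],
  [-1,0,0,0,0],
  [-1,0,0,0,0],
  [-1,0,0,0,0],
  [-1,0,0,0,0],
])

```text
time: 6.97
tcp_pos: [0.5937, -0.0495, 0.1065]
eef_rot: [-4.8, 89.9, -7.9]
contact_force: [-0.2, -0.1, -3.0]
gripper_width: 0.268
```

Run:
```python
from h import *
for n in ["wrist","scene","side"]:
    w,px,s=snap(n,n+"3"); x,y,z=[w[...,i] for i in range(3)]
    near=(x>.5)&(x<.75)&(y>-.12)&(y<0.005)
    comps(w,near&(z>.1355)&(z<.144)&(abs(x-.59)<.05),"handle")
    comps(w,near&(z>.064)&(z<.073),"foottop")
a=np.hstack([cv2.resize(cv2.imread(f"pics/{n}3.png")[v:v+150,u:u+150],(400,400),interpolation=2) for n,u,v in [("scene",205,200),("side",255,160)]])
cv2.imwrite("pics/crop3.png",a)
```

```text
wrist 6.97 [593.7 -49.5 106.5] jaw 86.82 [-0.2 -0.1 -3. ] 0.268
handle [322 313] [582.3 -49.4] [42.8 43.9] 39.5 [142.3 144. ] 1932 mean [574.4 -48.4 141.2]
handle [352 384] [609.7 -38.9] [ 3.6 19.4] 85.7 [143.5 144. ] 111 mean [608.6 -38.8 143.3]
handle [290 387] [609.5 -61.6] [16.8  3.3] 4.3 [143.5 144. ] 102 mean [608.5 -61.8 143.3]
foottop [282 259] [586.4 -70.9] [32.  63.6] 86.8 [72.3 73. ] 2652 mean [573.  -73.4  71.9]
foottop [363 261] [590.6 -26.6] [31.6 66.9] 86.9 [72.4 73. ] 2018 mean [574.8 -23.   71.9]
scene 7.02 [593.6 -49.5 106.3] jaw 86.82 [-0.5 -0.2 -4.7] 0.27
handle [278 256] [613.1 -45.9] [22.5 37.1] 55.7 [142. 144.] 74 mean [616.  -47.  141.3]
foottop [269 269] [597.3 -71.1] [73.  30.7] 0.2 [70.7 72.9] 162 mean [608.5 -75.4  70.2]
foottop [287 276] [618.5 -28.4] [30.9 35.7] 88.0 [71. 73.] 106 mean [621.7 -26.3  70.3]
side 7.07 [593.4 -49.5 106. ] jaw 86.82 [-0.2  0.3 -4. ] 0.271
handle [332 204] [576. -47.] [50.8 36.3] 80.5 [141.6 143.9] 118 mean [575.3 -43.1 140.7]
foottop [331 235] [590.2 -46.5] [77.8 76.8] 88.0 [70.6 72.9] 351 mean [578.3 -34.5  70. ]
```

View pics/crop3.png

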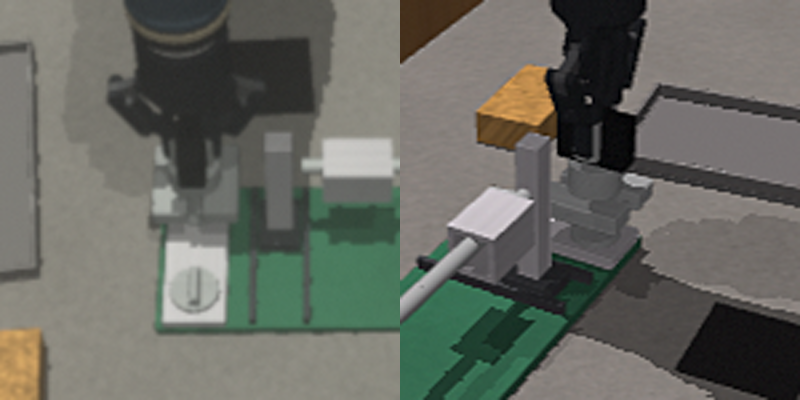

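Both views show the key foot over lock a, square to it, with the offset within about 1 mm. Next I lower it.

>>> arm_command([
  [-1,0,0,-0.008,0],
  [-1,0,0,-0.016,0],
  [-1,0,0,-0.022,0],
  [-1,0,0,-0.028,0],
  [-1,0,0,-0.028,0],
])

```text
time: 7.53
tcp_pos: [0.5925, -0.0494, 0.0903]
eef_rot: [-177.5, 89.9, 179.3]
contact_force: [-0.3, -0.4, -4.8]
gripper_width: 0.272
```

>>> arm_command([
  [-1,0,0,-0.004,0],
  [-1,0,0,-0.008,0],
  [-1,0,0,-0.012,0],
  [-1,0,0,-0.016,0],
  [-1,0,0,-0.016,0],
])

```text
time: 7.95
tcp_pos: [0.5928, -0.0494, 0.0828]
eef_rot: [-172.0, 90.0, -175.2]
contact_force: [-0.9, 0.3, -4.0]
gripper_width: 0.267
```

>>> arm_command([
  [-1,0,0,0,0],
  [-1,0,0,0,0],
  [-1,0,0,0,0],
  [-1,0,0,0,0],
  [-1,0,0,0,0],
])

```text
time: 8.37
tcp_pos: [0.5932, -0.0494, 0.0834]
eef_rot: [-24.8, 90.0, -28.0]
contact_force: [0.1, 0.6, -3.9]
gripper_width: 0.268
```

>>> arm_command([
  [-1,0,0,0,0.03],
  [-1,0,0,0,0.06],
  [-1,0,0,0,0.09],
  [-1,0,0,0,0.12],
  [-1,0,0,0,0.15],
])

```text
time: 8.78
tcp_pos: [0.5931, -0.0495, 0.0834]
eef_rot: [-72.6, 90.0, -48.6]
contact_force: [-0.2, 0.3, -4.9]
gripper_width: 0.272
```

>>> arm_command([
  [-1,0,0,0,0.03],
  [-1,0,0,0,0.06],
  [-1,0,0,0,0.09],
  [-1,0,0,0,0.12],
  [-1,0,0,0,0.15],
])

```text
time: 9.2
tcp_pos: [0.5931, -0.0492, 0.0833]
eef_rot: [20.5, 90.0, 71.6]
contact_force: [-0.2, 2.5, -4.5]
gripper_width: 0.272
```

>>> arm_command([
  [-1,0,0,0,0.03],
  [-1,0,0,0,0.06],
  [-1,0,0,0,0.09],
  [-1,0,0,0,0.12],
  [-1,0,0,0,0.15],
])

```text
time: 9.62
tcp_pos: [0.5929, -0.049, 0.0833]
eef_rot: [21.8, 90.0, 99.9]
contact_force: [-0.5, 1.5, -2.1]
gripper_width: 0.271
```

Run:
```python
from h import *
from rig import r
s=r.observe(); print(s["time"],s["tcp_pos"],jaw(s),s["contact_force"],s["moment"],s["qpos"])
```

```text
9.6167 [ 0.59290438 -0.04898503  0.08332667] 168.0907697529767 [-0.51537235  1.49594083 -2.13871642] [ 0.54112729  0.14365441 -0.22146456] [-4.74777932e+00  2.51631633e+01 -6.10115309e+00  5.87482784e+01
  4.80891754e-02 -8.28385469e+01]
```

>>> arm_command([
  [-1,0,0,0,0.015],
  [-1,0,0,0,0.03],
  [-1,0,0,0,0.045],
  [-1,0,0,0,0.06],
  [-1,0,0,0,0.06],
])

```text
time: 10.03
tcp_pos: [0.5928, -0.049, 0.0833]
eef_rot: [23.3, 89.9, 112.1]
contact_force: [-1.4, 1.4, -3.3]
gripper_width: 0.274
```

Run:
```python
from h import *
from rig import r
s=r.observe(); print(s["time"],s["tcp_pos"],jaw(s),s["contact_force"],s["moment"])
```

```text
10.0333 [ 0.59280268 -0.04901821  0.08328547] 178.74738720429687 [-1.40410295  1.43954436 -3.33660112] [ 0.44098471  0.29419749 -0.02437587]
```

>>> arm_command([
  [-1,0,0,0,0.01],
  [-1,0,0,0,0.02],
  [-1,0,0,0,0.03],
  [-1,0,0,0,0.03],
  [-1,0,0,0,0.03],
])

```text
time: 10.45
tcp_pos: [0.5928, -0.0492, 0.0832]
eef_rot: [46.1, 90.0, 140.0]
contact_force: [-2.3, 1.8, -2.9]
gripper_width: 0.27
```

Run:
```python
from h import *
from rig import r
s=r.observe(); print(s["time"],s["tcp_pos"],jaw(s),s["contact_force"],s["moment"])
```

```text
10.45 [ 0.59276159 -0.04922119  0.08320035] -176.0874390541607 [-2.27264856  1.76292312 -2.87876791] [ 0.5118901   0.40324389 -0.04975804]
```

>>> arm_command([
  [-1,0,0,0,0.01],
  [-1,0,0,0,0.02],
  [-1,0,0,0,0.03],
  [-1,0,0,0,0.03],
  [-1,0,0,0,0.03],
])

```text
time: 10.87
tcp_pos: [0.5928, -0.0492, 0.0832]
eef_rot: [27.7, 90.0, 126.9]
contact_force: [-2.5, 4.2, -2.8]
gripper_width: 0.273
```

Run:
```python
from h import *
from rig import r
s=r.observe(); print(s["time"],s["tcp_pos"],jaw(s),s["contact_force"],s["moment"])
```

```text
10.8667 [ 0.59276577 -0.04922937  0.08322529] -170.7361257140985 [-2.53561287  4.24123178 -2.83346008] [ 0.93717331  0.65079215 -0.88890534]
```

>>> arm_command([
  [-1,0,0,0,0.01],
  [-1,0,0,0,0.02],
  [-1,0,0,0,0.02],
  [-1,0,0,0,0.02],
  [-1,0,0,0,0.02],
])

```text
time: 11.28
tcp_pos: [0.5927, -0.0492, 0.0832]
eef_rot: [20.6, 89.9, 123.4]
contact_force: [-3.0, 4.0, -2.9]
gripper_width: 0.269
```

Run:
```python
from h import *
w,px,s=snap("scene","s4"); print(s["moment"]); snap("wrist","w4");
```

```text
scene 11.28 [592.7 -49.2  83.2] jaw -167.2 [-3.   4.  -2.9] 0.269
[ 1.12319098  0.71763167 -1.86916492]
wrist 11.33 [592.7 -49.2  83.2] jaw -167.2 [-2.9  4.  -2.2] 0.27
```

>>> arm_command([
  [-1,0,0,0,-0.03],
  [-1,0,0,0,-0.06],
  [-1,0,0,0,-0.089],
  [-1,0,0,0,-0.089],
  [-1,0,0,0,-0.089],
])

```text
time: 11.8
tcp_pos: [0.5934, -0.0498, 0.0833]
eef_rot: [-131.9, 89.9, -44.8]
contact_force: [-0.2, -0.5, -3.8]
gripper_width: 0.272
```

>>> arm_command([
  [-1,0,0,0.01,0],
  [-1,0,0,0.03,0],
  [-1,0,0,0.06,0],
  [-1,0,0,0.09,0],
  [-1,0,0,0.114,0],
])

```text
time: 12.22
tcp_pos: [0.5935, -0.0496, 0.1424]
eef_rot: [-98.4, 89.9, -11.3]
contact_force: [-0.1, -0.2, -4.0]
gripper_width: 0.274
```

>>> arm_command([
  [-1,0,0,0,-0.033],
  [-1,0,0,0,-0.066],
  [-1,0,0,0,-0.1],
  [-1,0,0,0,-0.133],
  [-1,0,0,0,-0.166],
])

```text
time: 12.63
tcp_pos: [0.5934, -0.0495, 0.1414]
eef_rot: [-73.1, 89.9, -16.2]
contact_force: [0.2, -0.0, -3.3]
gripper_width: 0.274
```

>>> arm_command([
  [-1,0,0,0,-0.033],
  [-1,0,0,0,-0.066],
  [-1,0,0,0,-0.1],
  [-1,0,0,0,-0.133],
  [-1,0,0,0,-0.166],
])

```text
time: 13.05
tcp_pos: [0.5934, -0.0495, 0.1414]
eef_rot: [-43.9, 89.9, -16.9]
contact_force: [1.7, 0.4, -3.6]
gripper_width: 0.27
```

>>> arm_command([
  [-1,0.03,-0.002,0,-0.033],
  [-1,0.07,-0.004,0,-0.066],
  [-1,0.11,-0.006,0,-0.1],
  [-1,0.15,-0.008,0,-0.133],
  [-1,0.179,-0.009,0,-0.168],
])

```text
time: 13.47
tcp_pos: [0.6843, -0.0541, 0.1413]
eef_rot: [-10.7, 89.9, -13.9]
contact_force: [-0.1, 0.2, -3.0]
gripper_width: 0.268
```

>>> arm_command([
  [-1,0,0,-0.02,0],
  [-1,0,0,-0.04,0],
  [-1,0,0,-0.06,0],
  [-1,0,0,-0.07,0],
  [-1,0,0,-0.07,0],
])

```text
time: 13.88
tcp_pos: [0.6808, -0.0539, 0.1035]
eef_rot: [-179.3, 89.8, 177.8]
contact_force: [0.4, 1.1, -4.6]
gripper_width: 0.274
```

Run:
```python
from h import *
for n in ["scene","side","wrist"]:
    w,px,s=snap(n,n+"5"); x,y,z=[w[...,i] for i in range(3)]
    near=(x>.5)&(x<.75)&(y>-.12)&(y<0.005)
    comps(w,near&(z>.028)&(z<.034),"disc"); comps(w,near&(z>.037)&(z<.045),"bar",15)
    comps(w,near&(z>.064)&(z<.073),"foottop")
a=np.hstack([cv2.resize(cv2.imread(f"pics/{n}5.png")[v:v+150,u:u+150],(400,400),interpolation=2) for n,u,v in [("scene",205,200),("side",255,160)]])
cv2.imwrite("pics/crop5.png",a)
```

```text
scene 13.88 [680.8 -53.9 103.5] jaw 87.07 [ 0.4  1.1 -4.6] 0.274
bar [277 310] [693.6 -54.8] [ 7.2 15. ] 87.8 [40.2 45. ] 19 mean [694.7 -54.1  41. ]
foottop [285 300] [684.8 -33.3] [36.  77.6] 87.9 [69. 73.] 262 mean [692.2 -27.6  69. ]
foottop [267 301] [681.9 -76.1] [77.1 29.7] 0.1 [69.4 72.9] 221 mean [694.7 -79.7  69.1]
side 13.93 [681.4 -53.9 104.6] jaw 87.05 [-0.  -0.3 -2.9] 0.272
disc [328 246] [588.7 -47.5] [42.4 41.9] 16.4 [29.8 33.6] 118 mean [587.8 -45.6  30. ]
bar [328 243] [589.3 -49.4] [33.7  9. ] 87.4 [40.  42.3] 35 mean [588.9 -47.8  39.9]
foottop [286 224] [682.4 -40.2] [52.3 67.3] 87.3 [69.7 72.9] 200 mean [687.3 -27.   69.5]
wrist 13.98 [682.  -53.9 105.3] jaw 87.04 [ 0.6 -0.3 -3.7] 0.27
disc [321 109] [593.1 -49.4] [43.1 43. ] 28.6 [30.2 32.7] 3454 mean [592.6 -49.3  30.2]
disc [322 227] [666.1 -52.8] [13.4 10.4] 87.3 [30.2 33.9] 232 mean [665.2 -52.5  30.3]
bar [321 109] [593.3 -49.5] [33.8  7.7] 86.9 [41.4 44. ] 842 mean [593.3 -49.4  41.1]
bar [321 232] [667.  -53.5] [7.8 3. ] 87.6 [38.7 41.6] 64 mean [666.9 -53.5  39.2]
foottop [282 259] [674.6 -75.3] [31.9 63.4] 86.7 [71.3 73. ] 3509 mean [662.2 -78.   71.1]
foottop [363 261] [678.8 -30.8] [31.5 67.3] 87.9 [71.6 73. ] 3529 mean [665.1 -27.   71.4]
```

View pics/crop5.png

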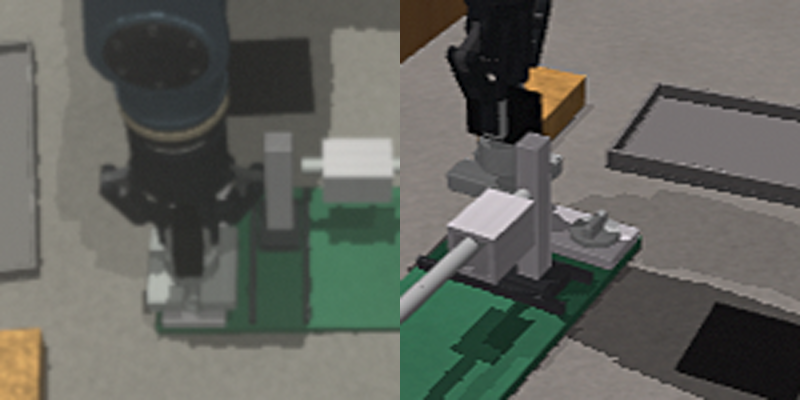

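Lock a's bar now lies along 86.9°, in line with the rod, so it is open. The foot sits squarely over lock b. Next I lower it and turn.

>>> arm_command([
  [-1,0.001,-0.001,-0.008,-0.001],
  [-1,0.001,-0.001,-0.016,-0.001],
  [-1,0.001,-0.001,-0.022,-0.001],
  [-1,0.001,-0.001,-0.028,-0.001],
  [-1,0.001,-0.001,-0.028,-0.001],
])

```text
time: 14.45
tcp_pos: [0.6826, -0.0544, 0.0904]
eef_rot: [-176.4, 89.9, -179.5]
contact_force: [-0.6, -0.2, -4.9]
gripper_width: 0.273
```

>>> arm_command([
  [-1,0,0,-0.004,0],
  [-1,0,0,-0.008,0],
  [-1,0,0,-0.012,0],
  [-1,0,0,-0.016,0],
  [-1,0,0,-0.016,0],
])

```text
time: 14.87
tcp_pos: [0.6829, -0.0544, 0.0828]
eef_rot: [-171.6, 90.0, -174.7]
contact_force: [-1.1, -0.7, -3.5]
gripper_width: 0.271
```

>>> arm_command([
  [-1,0,0,0,0],
  [-1,0,0,0,0],
  [-1,0,0,0,0],
  [-1,0,0,0,0],
  [-1,0,0,0,0],
])

```text
time: 15.28
tcp_pos: [0.6832, -0.0545, 0.0834]
eef_rot: [-29.9, 90.0, -33.1]
contact_force: [0.3, 0.1, -4.7]
gripper_width: 0.274
```

>>> arm_command([
  [-1,0,0,0,0.03],
  [-1,0,0,0,0.06],
  [-1,0,0,0,0.09],
  [-1,0,0,0,0.12],
  [-1,0,0,0,0.15],
])

```text
time: 15.7
tcp_pos: [0.6831, -0.0545, 0.0833]
eef_rot: [-55.1, 90.0, -31.1]
contact_force: [0.5, -0.0, -4.0]
gripper_width: 0.269
```

>>> arm_command([
  [-1,0,0,0,0.03],
  [-1,0,0,0,0.06],
  [-1,0,0,0,0.09],
  [-1,0,0,0,0.12],
  [-1,0,0,0,0.15],
])

```text
time: 16.12
tcp_pos: [0.683, -0.0541, 0.0834]
eef_rot: [34.9, 90.0, 86.0]
contact_force: [0.2, 1.4, -2.8]
gripper_width: 0.274
```

>>> arm_command([
  [-1,0,0,0,0.03],
  [-1,0,0,0,0.06],
  [-1,0,0,0,0.09],
  [-1,0,0,0,0.12],
  [-1,0,0,0,0.15],
])

```text
time: 16.53
tcp_pos: [0.6828, -0.0539, 0.0833]
eef_rot: [30.2, 89.9, 108.3]
contact_force: [-1.9, 2.7, -3.7]
gripper_width: 0.274
```

>>> arm_command([
  [-1,0,0,0,0.02],
  [-1,0,0,0,0.04],
  [-1,0,0,0,0.06],
  [-1,0,0,0,0.08],
  [-1,0,0,0,0.09],
])

```text
time: 16.95
tcp_pos: [0.6826, -0.0538, 0.0833]
eef_rot: [26.9, 89.9, 121.1]
contact_force: [-1.5, 2.1, -3.1]
gripper_width: 0.269
```

>>> arm_command([
  [-1,0,0,0,0.01],
  [-1,0,0,0,0.02],
  [-1,0,0,0,0.03],
  [-1,0,0,0,0.04],
  [-1,0,0,0,0.04],
])

```text
time: 17.37
tcp_pos: [0.6826, -0.0538, 0.0833]
eef_rot: [15.7, 89.9, 116.9]
contact_force: [-2.5, 3.6, -1.6]
gripper_width: 0.274
```

>>> arm_command([
  [-1,0,0,0,0.005],
  [-1,0,0,0,0.01],
  [-1,0,0,0,0.01],
  [-1,0,0,0,0.01],
  [-1,0,0,0,0.01],
])

```text
time: 17.78
tcp_pos: [0.6825, -0.0538, 0.0833]
eef_rot: [17.1, 89.9, 120.0]
contact_force: [-2.8, 5.5, -0.4]
gripper_width: 0.274
```

Run:
```python
from h import *
from rig import r
s=r.observe(); print(s["time"],s["tcp_pos"],jaw(s),s["contact_force"],s["moment"],s["qpos"])
```

```text
17.7833 [ 0.68251483 -0.05383806  0.08330455] -167.10336394929797 [-2.79171104  5.47899981 -0.36767184] [ 1.27303182  0.76137618 -1.86955957] [-4.54579223e+00  3.34036129e+01  8.51837317e+00  6.51692969e+01
  7.92904182e-02 -1.07442443e+02]
```

>>> arm_command([
  [-1,0,0,0,-0.03],
  [-1,0,0,0,-0.06],
  [-1,0,0,0,-0.089],
  [-1,0,0,0,-0.089],
  [-1,0,0,0,-0.089],
])

```text
time: 18.2
tcp_pos: [0.6833, -0.0546, 0.0833]
eef_rot: [-129.1, 90.0, -41.9]
contact_force: [0.5, -0.4, -4.0]
gripper_width: 0.273
```

>>> arm_command([
  [-1,0,0,0.01,0],
  [-1,0,0,0.05,0],
  [-1,0,0,0.12,0],
  [-1,0,0,0.19,0],
  [-1,0,0,0.26,0],
])

```text
time: 18.62
tcp_pos: [0.6827, -0.0545, 0.2151]
eef_rot: [154.4, 90.0, -118.4]
contact_force: [1.5, 0.2, -4.0]
gripper_width: 0.273
```

>>> arm_command([
  [-1,-0.05,0,0,-0.03],
  [-1,-0.1,0,0,-0.06],
  [-1,-0.15,0,0,-0.09],
  [-1,-0.2,0,0,-0.12],
  [-1,-0.25,0,0,-0.16],
])

```text
time: 19.03
tcp_pos: [0.5569, -0.0545, 0.2138]
eef_rot: [-81.7, 90.0, -23.6]
contact_force: [-0.6, 0.5, -3.0]
gripper_width: 0.27
```

>>> arm_command([
  [-1,-0.05,0.03,0,-0.03],
  [-1,-0.1,0.06,0,-0.06],
  [-1,-0.15,0.09,0,-0.09],
  [-1,-0.21,0.12,0,-0.12],
  [-1,-0.264,0.143,0,-0.16],
])

```text
time: 19.45
tcp_pos: [0.4245, 0.0177, 0.2137]
eef_rot: [-25.6, 90.0, 3.8]
contact_force: [-0.5, 0.0, -3.8]
gripper_width: 0.272
```

>>> arm_command([
  [-1,0,0,-0.04,-0.035],
  [-1,0,0,-0.08,-0.07],
  [-1,0,0,-0.12,-0.105],
  [-1,0,0,-0.16,-0.14],
  [-1,0,0,-0.2,-0.163],
])

```text
time: 19.87
tcp_pos: [0.4264, 0.0171, 0.1133]
eef_rot: [-7.2, 89.9, -7.3]
contact_force: [0.4, 0.2, -4.6]
gripper_width: 0.271
```

>>> arm_command([
  [-1,0,0,-0.03,0],
  [-1,0,0,-0.06,0],
  [-1,0,0,-0.08,0],
  [-1,0,0,-0.09,0],
  [-1,0,0,-0.09,0],
])

```text
time: 20.28
tcp_pos: [0.4258, 0.017, 0.0679]
eef_rot: [-163.7, 89.9, -163.5]
contact_force: [-0.0, -0.1, -4.4]
gripper_width: 0.271
```

Run:
```python
from h import *
w,px,s=snap("wrist","w6"); x,y,z=[w[...,i] for i in range(3)]
comps(w,(x>.35)&(x<.52)&(abs(y)<.09)&(px.max(2)<60)&(z<.012),"mat",100)
comps(w,(x>.35)&(x<.52)&(abs(y)<.09)&(z<.034)&(z>.015),"foot",100)
```

```text
wrist 20.28 [425.8  17.   67.9] jaw 90.22 [-0.  -0.1 -4.4] 0.271
mat [324 251] [427.3  18.6] [96.3 97.8] 89.9 [4.1 6.3] 5176 mean [397.1  20.7   4.1]
foot [282 257] [419.4  -4.7] [63.1 32. ] 0.3 [33.1 34. ] 1157 mean [404.   -8.2  31.5]
foot [363 224] [398.2  39.4] [31.9 21.2] 89.1 [32.3 34. ] 669 mean [391.6  38.6  30.2]
```

>>> arm_command([
  [-1,0.002,0.0025,-0.006,0],
  [-1,0.002,0.0025,-0.012,0],
  [-1,0.002,0.0025,-0.018,0],
  [-1,0.002,0.0025,-0.023,0],
  [-1,0.002,0.0025,-0.026,0],
])

```text
time: 20.75
tcp_pos: [0.4272, 0.0186, 0.0557]
eef_rot: [45.3, 90.0, 45.5]
contact_force: [-10.2, 2.8, 34.7]
gripper_width: 0.271
```

>>> arm_command([
  [-0.4,0,0,0,0],
  [-0.2,0,0,0,0],
  [0,0,0,0,0],
  [0.5,0,0,0,0],
  [1,0,0,0,0],
])

```text
time: 21.17
tcp_pos: [0.4272, 0.0183, 0.0554]
eef_rot: [-26.1, 90.0, -26.0]
contact_force: [-0.0, -0.3, 0.1]
gripper_width: 0.765
```

>>> arm_command([
  [1,0,0,0,0],
  [1,0,0,0,0],
  [1,0,0,0.02,0],
  [1,0,0,0.06,0],
  [1,0,0,0.12,0],
])

```text
time: 21.58
tcp_pos: [0.4254, 0.0182, 0.1143]
eef_rot: [-175.7, 89.7, -175.6]
contact_force: [0.8, -0.3, -1.1]
gripper_width: 1.001
```

>>> arm_command([
  [1,0,0,0.06,0],
  [1,0,0,0.12,0],
  [1,0,0,0.18,0],
  [1,0,0,0.24,0],
  [1,0,0,0.3,0],
])

```text
time: 22.0
tcp_pos: [0.4267, 0.0183, 0.2669]
eef_rot: [-27.4, 90.0, -27.3]
contact_force: [0.6, -0.4, 0.4]
gripper_width: 0.998
```

Run:
```python
from h import *
w,px,s=snap("wrist","w7"); x,y,z=[w[...,i] for i in range(3)]
comps(w,(x>.35)&(x<.52)&(abs(y)<.09)&(z>.085)&(z<.1),"handle",100)
comps(w,(x>.55)&(x<.73)&(y<.06)&(y>-.01)&(z>.146)&(z<.155),"keeper",40)
comps(w,(x>.55)&(x<.73)&(y<.06)&(y>-.09)&(z>.0375)&(z<.046),"bar",40)
comps(w,(x>.55)&(x<.73)&(y<.3)&(y>.04)&(z>.114)&(z<.126)&(px[...,1]-px[...,0]<15),"spacer",40)
w,px,s=snap("side","s7"); x,y,z=[w[...,i] for i in range(3)]
comps(w,(x>.55)&(x<.73)&(y<.06)&(y>-.01)&(z>.146)&(z<.155),"keeper",40)
comps(w,(x>.55)&(x<.73)&(y<.3)&(y>.04)&(z>.119)&(z<.126)&(px[...,1]-px[...,0]<15),"spacer",40)
```

```text
wrist 22.0 [426.7  18.3 266.9] jaw 90.13 [ 0.6 -0.4  0.4] 0.998
handle [322 215] [426.7  18.8] [23.7 62.9] 89.8 [94.  96.5] 1612 mean [425.7  18.7  93.9]
bar [268 335] [591.9 -49.5] [ 8.  34.2] 0.6 [41.1 43.2] 165 mean [591.4 -49.7  40.7]
bar [327 346] [605.4  24.7] [23.8  2.8] 89.4 [42. 46.] 81 mean [605.1  24.1  41.9]
bar [267 394] [681.4 -54.8] [33.7  8. ] 89.2 [40.9 43.3] 153 mean [680.9 -54.3  40.6]
spacer [390 397] [615.4  90.8] [93.1 41.8] 86.2 [121.9 123.9] 2150 mean [611.2  93.  120.9]
side 22.05 [428.8  18.4 272.1] jaw 90.13 [ 0.5 -0.3  4.7] 0.998
keeper [305 213] [611.5  25.6] [26.  21.7] 81.8 [148.9 151.8] 69 mean [610.4  26.6 148.9]
spacer [289 241] [612.6  91.8] [65.7 41.7] 87.7 [121.3 124. ] 363 mean [612.   94.1 121.3]
```

View pics/w7.png

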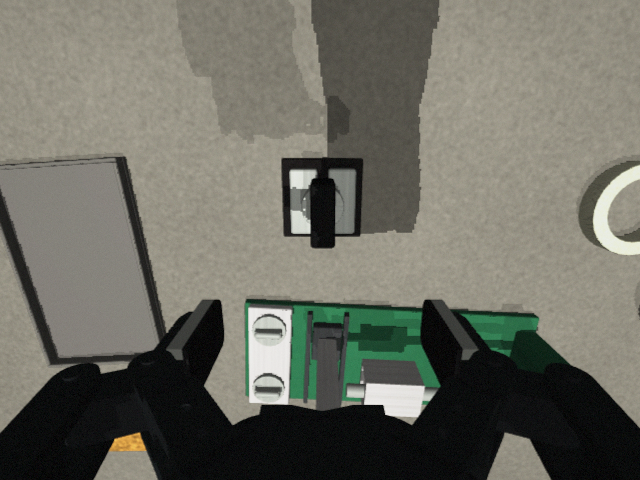

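Both bars now lie along the rod at (268,330) and (268,388). The key stands centred on its mat at (322,200). Next is the keeper.

>>> arm_command([
  [1,0.024,0.001,0,0.032],
  [1,0.048,0.002,0,0.064],
  [1,0.072,0.003,0,0.096],
  [1,0.096,0.004,0,0.128],
  [1,0.124,0.004,0,0.16],
])

```text
time: 22.52
tcp_pos: [0.4892, 0.0204, 0.2647]
eef_rot: [156.6, 89.9, -174.1]
contact_force: [0.2, 0.0, 0.3]
gripper_width: 1.005
```

>>> arm_command([
  [1,0.024,0.001,0,0.032],
  [1,0.048,0.002,0,0.064],
  [1,0.072,0.003,0,0.096],
  [1,0.096,0.004,0,0.128],
  [1,0.124,0.004,0,0.16],
])

```text
time: 22.93
tcp_pos: [0.5512, 0.0224, 0.2646]
eef_rot: [126.7, 89.9, -175.3]
contact_force: [0.4, 0.3, -0.3]
gripper_width: 1.0
```

>>> arm_command([
  [1,0.024,0.001,0,0.032],
  [1,0.048,0.002,0,0.064],
  [1,0.072,0.003,0,0.096],
  [1,0.096,0.004,0,0.128],
  [1,0.124,0.005,0,0.1617],
])

```text
time: 23.35
tcp_pos: [0.6133, 0.0248, 0.2645]
eef_rot: [94.8, 89.9, -178.1]
contact_force: [-0.2, 0.5, -0.3]
gripper_width: 1.001
```

>>> arm_command([
  [1,0,0,0,0],
  [1,0,0,0,0],
  [1,0,0,0,0],
  [1,0,0,0,0],
  [1,0,0,0,0],
])

```text
time: 23.77
tcp_pos: [0.6125, 0.0248, 0.2655]
eef_rot: [-89.7, 90.0, -3.0]
contact_force: [0.4, 1.0, -0.2]
gripper_width: 1.001
```

Run:
```python
from h import *
w,px,s=snap("wrist","w8"); x,y,z=[w[...,i] for i in range(3)]
comps(w,(x>.55)&(x<.73)&(y<.06)&(y>-.01)&(z>.146)&(z<.155),"keeper",40)
comps(w,(x>.55)&(x<.73)&(y<.06)&(y>-.09)&(z>.0375)&(z<.046),"bar",40)
comps(w,(x>.55)&(x<.73)&(y<.3)&(y>.04)&(z>.118)&(z<.126)&(px[...,1]-px[...,0]<15),"spacer",40)
```

```text
wrist 23.77 [612.5  24.8 265.5] jaw 176.76 [ 0.4  1.  -0.2] 1.001
keeper [320 233] [615.   24.6] [23.7 20. ] 86.3 [150.1 152.3] 733 mean [615.   23.9 150. ]
bar [251 135] [682.9 -53.9] [33.   8.1] 87.7 [41.4 43.9] 269 mean [682.4 -54.1  41.1]
bar [337 135] [593.6 -48.8] [33.   7.4] 87.4 [41.4 43.9] 244 mean [593.4 -48.7  41.3]
spacer [323 294] [615.9  93.1] [61.1 39.4] 85.8 [122.3 124.6] 2521 mean [615.9  91.2 122.2]
```

>>> arm_command([
  [1,0.003,0,-0.06,0],
  [1,0.005,0,-0.12,0],
  [1,0.005,0,-0.18,0],
  [1,0.005,0,-0.24,0],
  [1,0.005,0,-0.27,0],
])

```text
time: 24.23
tcp_pos: [0.6136, 0.0247, 0.1271]
eef_rot: [96.0, 89.8, -177.3]
contact_force: [-0.2, -0.1, -0.3]
gripper_width: 1.0
```

>>> arm_command([
  [1,0,0,-0.021,0],
  [1,0,0,-0.021,0],
  [-1,0,0,-0.021,0],
  [-1,0,0,-0.021,0],
  [-1,0,0,-0.021,0],
], force=40)

```text
time: 24.65
tcp_pos: [0.6165, 0.0249, 0.1214]
eef_rot: [-85.0, 89.8, 1.9]
contact_force: [0.3, 0.3, 0.4]
gripper_width: 0.604
```

>>> arm_command([
  [-1,0,0,0,0],
  [-1,0,0,0,0],
  [-1,0,0,0,0],
  [-1,0,0,0,0],
  [-1,0,0,0,0],
])

```text
time: 25.07
tcp_pos: [0.6159, 0.0248, 0.1206]
eef_rot: [-83.8, 89.9, 3.1]
contact_force: [-1.6, 0.2, 5.3]
gripper_width: 0.226
```

>>> arm_command([
  [-1,0.01,-0.0005,0,0],
  [-1,0.02,-0.001,0,0],
  [-1,0.03,-0.0015,0,0],
  [-1,0.04,-0.002,0,0],
  [-1,0.05,-0.0028,0,0],
])

```text
time: 25.48
tcp_pos: [0.6408, 0.0235, 0.1206]
eef_rot: [-75.4, 90.0, 11.5]
contact_force: [-2.2, 1.2, 6.8]
gripper_width: 0.226
```

>>> arm_command([
  [-1,0.02,-0.001,0,0],
  [-1,0.04,-0.002,0,0],
  [-1,0.06,-0.003,0,0],
  [-1,0.08,-0.0042,0,0],
  [-1,0.1,-0.0055,0,0],
])

```text
time: 25.9
tcp_pos: [0.691, 0.0207, 0.1206]
eef_rot: [-78.1, 90.0, 8.7]
contact_force: [-2.4, 0.1, 6.9]
gripper_width: 0.225
```

>>> arm_command([
  [-1,0.004,0,0,0],
  [-1,0.008,-0.0005,0,0],
  [-1,0.012,-0.0007,0,0],
  [-1,0.015,-0.0008,0,0],
  [-1,0.015,-0.0008,0,0],
])

```text
time: 26.32
tcp_pos: [0.6916, 0.0206, 0.1205]
eef_rot: [90.4, 89.4, 177.3]
contact_force: [-32.2, 1.3, 21.3]
gripper_width: 0.227
```

Run:
```python
from h import *
w,px,s=snap("scene","sc9");print(s["moment"])
```

```text
scene 26.32 [691.6  20.6 120.5] jaw 176.86 [-32.2   1.3  21.3] 0.227
[ 0.32351013  5.39216065 -0.05789812]
```

>>> arm_command([
  [-1,-0.006,0,0,0],
  [-1,-0.012,0,0,0],
  [-1,-0.012,0,0,0],
  [0,-0.012,0,0,0],
  [0.6,-0.012,0,0,0],
])

```text
time: 26.78
tcp_pos: [0.6924, 0.0202, 0.1197]
eef_rot: [-110.1, 90.0, -23.2]
contact_force: [-0.5, 0.4, 0.4]
gripper_width: 0.497
```

>>> arm_command([
  [1,0,0,0,0],
  [1,0,0,0,0],
  [1,0,0,0.03,0],
  [1,0,0,0.09,0],
  [1,0,0,0.16,0],
])

```text
time: 27.2
tcp_pos: [0.691, 0.0201, 0.1983]
eef_rot: [95.8, 89.8, -177.3]
contact_force: [1.3, 0.7, -0.0]
gripper_width: 0.997
```

>>> arm_command([
  [1,-0.03,0.03,0.02,0],
  [1,-0.07,0.07,0.03,0],
  [1,-0.11,0.11,0.04,0],
  [1,-0.14,0.135,0.04,0],
  [1,-0.153,0.146,0.04,0],
])

```text
time: 27.62
tcp_pos: [0.6142, 0.0948, 0.2204]
eef_rot: [-44.4, 90.0, 42.5]
contact_force: [0.1, 0.7, 0.4]
gripper_width: 0.999
```

>>> arm_command([
  [1,0,0,0,0],
  [1,0,0,0,0],
  [1,0,0,0,0],
  [1,0,0,0,0],
  [1,0,0,0,0],
])

```text
time: 28.03
tcp_pos: [0.6162, 0.0925, 0.2193]
eef_rot: [124.2, 90.0, -149.0]
contact_force: [0.6, -0.9, -0.9]
gripper_width: 0.999
```

Run:
```python
from h import *
for n in ["wrist","scene"]:
    w,px,s=snap(n,n+"10"); x,y,z=[w[...,i] for i in range(3)]
    comps(w,(x>.55)&(x<.76)&(y<.06)&(y>-.01)&(z>.146)&(z<.155),"keeper",40)
    comps(w,(x>.55)&(x<.73)&(y<.3)&(y>.04)&(z>.118)&(z<.126)&(px[...,1]-px[...,0]<15),"spacer",40)
    comps(w,(x>.55)&(x<.73)&(y<-.02)&(y>-.09)&(z>.0375)&(z<.046),"bar",20)
```

```text
wrist 28.03 [616.2  92.5 219.3] jaw 176.78 [ 0.6 -0.9 -0.9] 0.999
keeper [192 147] [691.8  20.5] [23.6 20.3] 86.7 [150.  152.8] 1379 mean [691.2  20.3 149.9]
spacer [323 240] [616.2  94. ] [62.2 39.9] 86.8 [122.2 124.5] 4170 mean [616.   91.7 122.3]
bar [235  51] [682.8 -54.1] [33.9  8.2] 86.6 [41.3 44.4] 425 mean [682.4 -53.9  41.1]
bar [341  51] [593.1 -49.1] [33.9  7.7] 86.6 [41.3 44.3] 406 mean [593.3 -48.8  41.2]
scene 28.08 [616.1  92.6 219.3] jaw 176.79 [-0.5  0.1 -0.6] 0.998
keeper [308 283] [694.1  19.7] [21.8 19.9] 87.0 [150.  154.1] 85 mean [694.5  20.  149.9]
spacer [338 260] [617.1  92.9] [60.9 45.8] 87.3 [122.1 126. ] 387 mean [617.1  92.7 122. ]
bar [279 275] [595.9 -48.4] [ 8.7 31.8] 4.7 [40.9 45.8] 39 mean [595.6 -47.5  41.1]
bar [277 307] [685.2 -53.5] [32.7  9.7] 88.7 [40.8 45.7] 50 mean [685.1 -53.2  40.8]
```

View pics/wrist10.png

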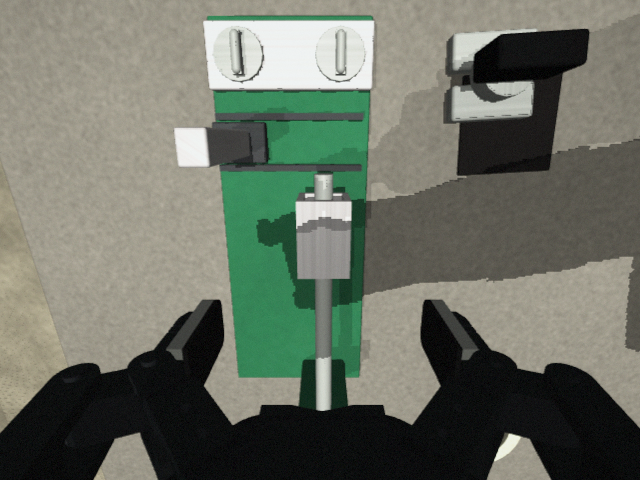

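The keeper reads 79.8 mm, so it is fully open, and both locks are open. One spacer hangs on the rod at (323,240). The key at (490,80) has been knocked towards −y, partly off its mat, but still stands. I'll re-measure it later. Next I grip the spacer.

>>> arm_command([
  [1,0,0,-0.06,0],
  [1,0,0,-0.12,0],
  [1,0,0,-0.18,0],
  [1,0,0,-0.23,0],
  [1,0,0,-0.26,0],
])

```text
time: 28.55
tcp_pos: [0.6143, 0.0928, 0.0867]
eef_rot: [102.7, 89.8, -170.4]
contact_force: [0.0, 0.1, -0.2]
gripper_width: 1.003
```

>>> arm_command([
  [1,0,0,-0.012,0],
  [1,0,0,-0.012,0],
  [0,0,0,-0.012,0],
  [-1,0,0,-0.012,0],
  [-1,0,0,-0.012,0],
], force=40)

```text
time: 28.97
tcp_pos: [0.6165, 0.0934, 0.0852]
eef_rot: [-78.2, 89.9, 8.6]
contact_force: [-0.7, -0.2, -0.1]
gripper_width: 0.607
```

>>> arm_command([
  [-1,0,0,0,0],
  [-1,0,0,0,0],
  [-1,0,0,0,0],
  [-1,0,0,0,0],
  [-1,0,0,0,0],
])

```text
time: 29.38
tcp_pos: [0.6163, 0.0933, 0.085]
eef_rot: [-80.0, 89.9, 6.8]
contact_force: [0.2, -0.1, 6.5]
gripper_width: 0.463
```

>>> arm_command([
  [-1,0,0,0.004,0],
  [-1,0,0,0.008,0],
  [-1,0,0,0.012,0],
  [-1,0,0,0.014,0],
  [-1,0,0,0.014,0],
])

```text
time: 29.8
tcp_pos: [0.6157, 0.0933, 0.091]
eef_rot: [-75.1, 90.0, 11.7]
contact_force: [-0.5, -0.3, -1.0]
gripper_width: 0.462
```

Run:
```python
from h import *
for n in ["side","scene"]:
    w,px,s=snap(n,n+"11"); x,y,z=[w[...,i] for i in range(3)]
    comps(w,(x>.55)&(x<.73)&(y<.3)&(y>.04)&(z>.122)&(z<.136)&(px[...,1]-px[...,0]<15)&(px[...,0]>80),"spacer",40)
```

```text
side 29.8 [615.7  93.3  91. ] jaw 176.84 [-0.5 -0.3 -1. ] 0.462
spacer [284 239] [620.5  95.2] [40.1 70.5] 17.6 [127.1 129.5] 285 mean [616.3 102.3 126.9]
scene 29.85 [615.6  93.3  90.8] jaw 176.84 [ 0.7  0.1 -1.8] 0.462
spacer [330 259] [616.1  72.7] [16.1 46.3] 86.0 [127.8 134.4] 108 mean [619.1  71.3 127.7]
spacer [349 259] [619.2 116.3] [11.6 42. ] 84.5 [127.9 131.1] 67 mean [621.  117.7 127.7]
```

>>> arm_command([
  [-1,-0.002,-0.03,0,0],
  [-1,-0.004,-0.07,0,0],
  [-1,-0.006,-0.11,0,0],
  [-1,-0.0085,-0.15,0,0],
  [-1,-0.011,-0.2,0,0],
])

```text
time: 30.32
tcp_pos: [0.6097, -0.0077, 0.0906]
eef_rot: [82.0, 90.0, 168.9]
contact_force: [0.1, 0.4, -1.1]
gripper_width: 0.462
```

>>> arm_command([
  [-1,0,-0.01,0.01,0],
  [-1,0,-0.02,0.04,0],
  [-1,0,-0.02,0.08,0],
  [-1,0,-0.02,0.12,0],
  [-1,0,-0.02,0.14,0],
])

```text
time: 30.73
tcp_pos: [0.6107, -0.0173, 0.1631]
eef_rot: [-88.7, 89.9, -1.9]
contact_force: [0.9, 0.2, -1.4]
gripper_width: 0.463
```

>>> arm_command([
  [-1,-0.02,-0.05,0,0.008],
  [-1,-0.04,-0.1,0,0.016],
  [-1,-0.06,-0.15,0,0.024],
  [-1,-0.08,-0.2,0,0.032],
  [-1,-0.094,-0.26,0,0.0394],
])

```text
time: 31.15
tcp_pos: [0.562, -0.1472, 0.1606]
eef_rot: [47.1, 90.0, 141.2]
contact_force: [1.2, -0.4, -0.8]
gripper_width: 0.462
```

>>> arm_command([
  [-1,-0.02,-0.05,0,0],
  [-1,-0.04,-0.1,0,0],
  [-1,-0.06,-0.15,0,0],
  [-1,-0.08,-0.2,0,0],
  [-1,-0.094,-0.275,0,0],
])

```text
time: 31.57
tcp_pos: [0.5149, -0.284, 0.1607]
eef_rot: [23.5, 89.9, 117.5]
contact_force: [1.2, -1.3, -0.7]
gripper_width: 0.462
```

>>> arm_command([
  [-1,0,0,0,0],
  [-1,0,0,0,0],
  [-1,0,0,0,0],
  [-1,0,0,0,0],
  [-1,0,0,0,0],
])

```text
time: 31.98
tcp_pos: [0.5163, -0.2832, 0.1607]
eef_rot: [17.7, 90.0, 111.7]
contact_force: [0.8, -0.5, -0.9]
gripper_width: 0.459
```

Run:
```python
from h import *
for n in ["scene","side","wrist"]:
    w,px,s=snap(n,n+"12"); x,y,z=[w[...,i] for i in range(3)]
    reg=(x>.3)&(x<.7)&(y<-.15)&(y>-.42)
    m=reg&(z>.012)&(z<.024); print(n,rect(w[m]))
    if n!="wrist": comps(w,(x>.3)&(x<.5)&(abs(y)<.1)&(z>.085)&(z<.1),"key",30)
    comps(w,reg&(z>.14)&(z<.20)&(px.min(2)>90),"spacer",40)
```

```text
scene 31.98 [ 516.3 -283.2  160.7] jaw -175.99 [ 0.8 -0.5 -0.9] 0.459
scene (array([ 517.7, -283.2]), array([275.3, 161.8]), 3.6, array([18.2, 24. ]), 726)
key [284 217] [453.4 -30.8] [22.9 67.1] 89.1 [92.4 98.5] 204 mean [457.4 -30.9  92.5]
spacer [181 218] [ 518.9 -262.2] [49.3 20.3] 1.3 [190.8 199.9] 225 mean [ 522.4 -260.3  184. ]
spacer [163 225] [ 539.2 -302.8] [23.7  8.7] 64.5 [169.7 194.5] 57 mean [ 538.7 -304.7  172.6]
side 32.03 [ 516.4 -283.2  160.8] jaw -175.98 [-0.  -0.1 -1.3] 0.464
side (array([ 514.2, -284.4]), array([270.6, 168.6]), 3.8, array([17.2, 22.8]), 800)
key [386 243] [449.3 -32.1] [63.6 28.6] 1.0 [92.  95.9] 252 mean [447.8 -27.1  91.2]
spacer [394 154] [ 517.3 -260.4] [20.3 45.4] 85.4 [196.2 198.7] 59 mean [ 519.7 -259.   193.8]
wrist 32.08 [ 516.4 -283.3  160.8] jaw -175.98 [ 0.6 -0.5 -0.7] 0.466
wrist (array([ 517.2, -283.6]), array([270.2, 160.1]), 3.8, array([19.6, 22.5]), 6320)
spacer [322 255] [ 518.9 -307.6] [30.2 12.7] 3.8 [163.  193.9] 1813 mean [ 518.9 -307.7  163. ]
spacer [322 341] [ 517.  -285.2] [51.6 58.3] 4.6 [198. 200.] 14631 mean [ 517.6 -288.3  198. ]
```

View pics/wrist12.png

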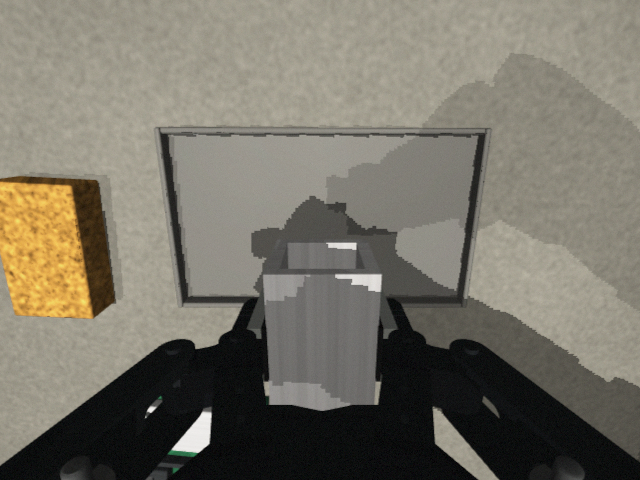

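The wrist view shows the spacer held level over the middle of the tray. The tray reads 270 x 160 mm, centred at (517,−284). Next I lower it in.

>>> arm_command([
  [-1,0.001,0,-0.06,0],
  [-1,0.001,0,-0.12,0],
  [-1,0.001,0,-0.18,0],
  [-1,0.001,0,-0.23,0],
  [-1,0.001,0,-0.26,0],
])

```text
time: 32.55
tcp_pos: [0.5155, -0.283, 0.0281]
eef_rot: [55.5, 89.8, 149.4]
contact_force: [-0.8, 0.0, -1.4]
gripper_width: 0.461
```

>>> arm_command([
  [-1,0,0,-0.015,0],
  [-1,0,0,-0.03,0],
  [-1,0,0,-0.038,0],
  [-1,0,0,-0.042,0],
  [-1,0,0,-0.044,0],
])

```text
time: 32.97
tcp_pos: [0.5171, -0.2844, 0.0093]
eef_rot: [-119.6, 89.9, -25.6]
contact_force: [-0.2, -0.2, -1.2]
gripper_width: 0.462
```

>>> arm_command([
  [-1,0,0,0,0],
  [-1,0,0,0,0],
  [-1,0,0,0,0],
  [-1,0,0,0,0],
  [-1,0,0,0,0],
])

```text
time: 33.38
tcp_pos: [0.5167, -0.2843, 0.0091]
eef_rot: [-114.8, 90.0, -20.8]
contact_force: [0.4, -0.2, -1.0]
gripper_width: 0.465
```

>>> arm_command([
  [-1,0,0,-0.002,0],
  [-1,0,0,-0.003,0],
  [-0.05,0,0,-0.003,0],
  [0.3,0,0,-0.003,0],
  [1,0,0,-0.003,0],
])

```text
time: 33.8
tcp_pos: [0.5166, -0.2842, 0.0072]
eef_rot: [-97.5, 90.0, -3.5]
contact_force: [0.0, 0.4, 0.1]
gripper_width: 0.744
```

>>> arm_command([
  [1,0,0,0,0],
  [1,0,0,0,0],
  [1,0,0,0.04,0],
  [1,0,0,0.1,0],
  [1,0,0,0.18,0],
])

```text
time: 34.22
tcp_pos: [0.5149, -0.2833, 0.0959]
eef_rot: [56.4, 89.7, 150.3]
contact_force: [0.7, -0.5, -0.5]
gripper_width: 1.004
```

>>> arm_command([
  [1,0,0,0.05,0],
  [1,0,0,0.1,0],
  [1,0,0,0.15,0],
  [1,0,0,0.2,0],
  [1,0,0,0.23,0],
])

```text
time: 34.63
tcp_pos: [0.5171, -0.2845, 0.2151]
eef_rot: [-121.8, 89.8, -27.9]
contact_force: [0.1, 0.2, 0.1]
gripper_width: 1.0
```

Run:
```python
from h import *
for n in ["side","wrist"]:
    w,px,s=snap(n,n+"13"); x,y,z=[w[...,i] for i in range(3)]
    reg=(x>.3)&(x<.7)&(y<-.15)&(y>-.42)
    comps(w,reg&(z>.04)&(z<.05),"spacer",40)
w,px,s=snap("scene","scene13"); x,y,z=[w[...,i] for i in range(3)]
comps(w,(x>.55)&(x<.76)&(y<.06)&(y>-.01)&(z>.146)&(z<.155),"keeper",40)
```

```text
side 34.63 [ 517.1 -284.5  215.1] jaw -176.07 [0.1 0.2 0.1] 1.0
spacer [391 204] [ 514.2 -284.5] [40.9 65.1] 4.7 [44.6 47.3] 198 mean [ 513.5 -281.9   44.4]
wrist 34.68 [ 517.9 -285.   217.2] jaw -176.07 [ 0.9 -0.7  2. ] 1.003
spacer [324 217] [ 517.9 -284.9] [40.1 59.6] 3.9 [45.3 47.7] 2602 mean [ 517.9 -285.9   45.3]
scene 34.73 [ 517.8 -284.9  215.2] jaw -176.07 [-0.1 -0.4 -0.5] 0.999
keeper [308 283] [693.4  19.8] [21.8 20.8] 86.9 [149.8 154. ] 79 mean [693.9  19.8 149.9]
```

The spacer lies flat and square in the middle of the tray (top 45 mm). Next I close the keeper.

>>> arm_command([
  [1,0.023,0.04,0,-0.008],
  [1,0.046,0.08,0,-0.016],
  [1,0.07,0.12,0,-0.024],
  [1,0.093,0.16,0,-0.032],
  [1,0.116,0.203,0,-0.0394],
])

```text
time: 35.2
tcp_pos: [0.5744, -0.1818, 0.2105]
eef_rot: [76.4, 89.9, 163.2]
contact_force: [0.4, -0.4, 0.2]
gripper_width: 1.001
```

>>> arm_command([
  [1,0.023,0.04,0,0],
  [1,0.046,0.08,0,0],
  [1,0.07,0.12,0,0],
  [1,0.093,0.16,0,0],
  [1,0.116,0.203,0,0],
])

```text
time: 35.62
tcp_pos: [0.6324, -0.0803, 0.2104]
eef_rot: [88.4, 89.9, 175.2]
contact_force: [0.2, 0.1, 0.3]
gripper_width: 0.996
```

>>> arm_command([
  [1,0.023,0.04,0,0],
  [1,0.046,0.08,0,0],
  [1,0.07,0.12,0,0],
  [1,0.093,0.16,0,0],
  [1,0.1166,0.204,0,0],
])

```text
time: 36.03
tcp_pos: [0.6907, 0.0216, 0.2103]
eef_rot: [97.9, 89.9, -175.3]
contact_force: [0.5, -0.1, 0.3]
gripper_width: 1.001
```

>>> arm_command([
  [1,0,0,0,0],
  [1,0,0,0,0],
  [1,0,0,0,0],
  [1,0,0,0,0],
  [1,0,0,0,0],
])

```text
time: 36.45
tcp_pos: [0.6904, 0.0198, 0.2121]
eef_rot: [115.6, 90.0, -157.6]
contact_force: [-0.3, 0.1, -0.2]
gripper_width: 1.004
```

Run:
```python
from h import *
w,px,s=snap("wrist","w14"); x,y,z=[w[...,i] for i in range(3)]
comps(w,(x>.55)&(x<.76)&(y<.06)&(y>-.01)&(z>.146)&(z<.155),"keeper",40)
comps(w,(x>.55)&(x<.73)&(y<-.02)&(y>-.09)&(z>.0375)&(z<.046),"bar",20)
```

```text
wrist 36.45 [690.4  19.8 212.1] jaw 176.77 [-0.3  0.1 -0.2] 1.004
keeper [320 256] [692.5  20.1] [23.9 19.7] 87.2 [150.1 152. ] 1101 mean [692.3  19.5 150. ]
bar [326 136] [683.2 -53.7] [33.3  7.3] 87.1 [41.5 44.1] 350 mean [683.1 -54.   41.3]
bar [427 136] [593.5 -48.7] [33.3  8.5] 86.4 [41.3 44.5] 366 mean [594.1 -49.   41.1]
```

>>> arm_command([
  [1,0.004,0.0005,-0.05,0],
  [1,0.004,0.0005,-0.1,0],
  [1,0.004,0.0005,-0.15,0],
  [1,0.004,0.0005,-0.183,0],
  [1,0.004,0.0005,-0.183,0],
])

```text
time: 36.92
tcp_pos: [0.6905, 0.0202, 0.117]
eef_rot: [95.2, 89.7, -178.0]
contact_force: [0.5, -0.3, -0.0]
gripper_width: 0.999
```

>>> arm_command([
  [0,0,0,0,0],
  [-1,0,0,0,0],
  [-1,0,0,0,0],
  [-1,0,0,0,0],
  [-1,0,0,0,0],
], force=50)

```text
time: 37.33
tcp_pos: [0.6934, 0.021, 0.122]
eef_rot: [-85.3, 89.9, 1.5]
contact_force: [0.8, 0.9, -1.0]
gripper_width: 0.303
```

>>> arm_command([
  [-1,0,0,0,0],
  [-1,0,0,0,0],
  [-1,0,0,0,0],
  [-1,-0.01,0.0005,0,0],
  [-1,-0.02,0.001,0,0],
])

```text
time: 37.75
tcp_pos: [0.6839, 0.0215, 0.122]
eef_rot: [-86.5, 89.8, 0.4]
contact_force: [3.2, -0.5, 6.5]
gripper_width: 0.227
```

>>> arm_command([
  [-1,-0.02,0.001,0,0],
  [-1,-0.04,0.002,0,0],
  [-1,-0.06,0.003,0,0],
  [-1,-0.08,0.004,0,0],
  [-1,-0.1,0.0055,0,0],
])

```text
time: 38.17
tcp_pos: [0.6335, 0.0244, 0.122]
eef_rot: [-85.0, 89.8, 1.9]
contact_force: [2.9, -0.8, 5.8]
gripper_width: 0.225
```

>>> arm_command([
  [-1,-0.01,0.0005,0,0],
  [-1,-0.02,0.001,0,0],
  [-1,-0.03,0.0015,0,0],
  [-1,-0.035,0.002,0,0],
  [-1,-0.035,0.002,0,0],
])

```text
time: 38.58
tcp_pos: [0.6155, 0.0253, 0.122]
eef_rot: [-85.8, 89.9, 1.1]
contact_force: [-0.4, 1.0, 8.3]
gripper_width: 0.226
```

>>> arm_command([
  [-1,-0.004,0,0,0],
  [-1,-0.008,0.0005,0,0],
  [-1,-0.012,0.0007,0,0],
  [-1,-0.012,0.0007,0,0],
  [-1,-0.012,0.0007,0,0],
])

```text
time: 39.0
tcp_pos: [0.6114, 0.0256, 0.122]
eef_rot: [-88.0, 89.7, -1.2]
contact_force: [5.8, -0.9, 3.6]
gripper_width: 0.227
```

>>> arm_command([
  [-1,-0.003,0,0,0],
  [-1,-0.006,0.0003,0,0],
  [-1,-0.006,0.0003,0,0],
  [-1,-0.006,0.0003,0,0],
  [-1,-0.006,0.0003,0,0],
])

```text
time: 39.42
tcp_pos: [0.6112, 0.0256, 0.1221]
eef_rot: [-88.8, 89.5, -2.0]
contact_force: [17.7, -0.3, -3.4]
gripper_width: 0.226
```

>>> arm_command([
  [-1,-0.002,0,0,0],
  [-1,-0.004,0,0,0],
  [-1,-0.004,0,0,0],
  [-1,-0.004,0,0,0],
  [-1,-0.004,0,0,0],
])

```text
time: 39.83
tcp_pos: [0.6112, 0.0256, 0.1221]
eef_rot: [-88.2, 89.3, -1.4]
contact_force: [26.9, -2.3, -8.8]
gripper_width: 0.227
```

Run:
```python
from h import *
w,px,s=snap("side","s15"); x,y,z=[w[...,i] for i in range(3)]; print(s["moment"])
comps(w,(x>.3)&(x<.5)&(abs(y)<.1)&(z>.085)&(z<.1),"key",30)
```

```text
side 39.83 [611.2  25.6 122.1] jaw 176.82 [26.9 -2.3 -8.8] 0.227
[-3.24549769e-01 -4.22603418e+00  4.11297668e-03]
key [386 243] [449.1 -31.2] [27.6 62.8] 87.1 [91.9 95. ] 249 mean [447.9 -27.2  91.1]
```

>>> arm_command([
  [-1,0.006,0,0,0],
  [-1,0.011,-0.0005,0,0],
  [-1,0.011,-0.0005,0,0],
  [0,0.011,-0.0005,0,0],
  [0.6,0.011,-0.0005,0,0],
])

```text
time: 40.3
tcp_pos: [0.6094, 0.0255, 0.1207]
eef_rot: [95.7, 90.0, -177.4]
contact_force: [-0.7, -0.4, -0.1]
gripper_width: 0.498
```

>>> arm_command([
  [1,0,0,0,0],
  [1,0,0,0,0],
  [1,0,0,0.05,0],
  [1,0,0,0.12,0],
  [1,0,0,0.18,0],
])

```text
time: 40.72
tcp_pos: [0.6092, 0.0255, 0.2117]
eef_rot: [95.8, 89.9, -177.4]
contact_force: [0.1, 0.9, 0.7]
gripper_width: 1.001
```

>>> arm_command([
  [1,-0.02,-0.007,0.02,-0.033],
  [1,-0.04,-0.015,0.04,-0.065],
  [1,-0.06,-0.022,0.06,-0.098],
  [1,-0.08,-0.03,0.08,-0.13],
  [1,-0.107,-0.038,0.1,-0.161],
])

```text
time: 41.13
tcp_pos: [0.556, 0.0064, 0.261]
eef_rot: [143.7, 90.0, -158.8]
contact_force: [0.4, -0.1, 0.2]
gripper_width: 1.004
```

>>> arm_command([
  [1,-0.02,-0.007,0,-0.033],
  [1,-0.04,-0.015,0,-0.065],
  [1,-0.06,-0.022,0,-0.098],
  [1,-0.08,-0.03,0,-0.13],
  [1,-0.107,-0.038,0,-0.161],
])

```text
time: 41.55
tcp_pos: [0.5024, -0.0126, 0.2605]
eef_rot: [170.1, 90.0, -161.3]
contact_force: [-1.1, -0.2, -0.6]
gripper_width: 0.998
```

>>> arm_command([
  [1,-0.02,-0.007,0,-0.033],
  [1,-0.04,-0.015,0,-0.065],
  [1,-0.06,-0.022,0,-0.098],
  [1,-0.08,-0.03,0,-0.13],
  [1,-0.107,-0.038,0,-0.161],
])

```text
time: 41.97
tcp_pos: [0.4489, -0.0316, 0.2606]
eef_rot: [-165.0, 90.0, -165.4]
contact_force: [0.4, 0.8, -0.2]
gripper_width: 1.001
```

>>> arm_command([
  [1,0,0,0,0],
  [1,0,0,0,0],
  [1,0,0,0,0],
  [1,0,0,0,0],
  [1,0,0,0,0],
])

```text
time: 42.38
tcp_pos: [0.4498, -0.0313, 0.2606]
eef_rot: [-155.1, 90.0, -155.1]
contact_force: [-0.1, 0.1, -0.1]
gripper_width: 1.003
```

Run:
```python
from h import *
w,px,s=snap("wrist","w16"); x,y,z=[w[...,i] for i in range(3)]
comps(w,(x>.35)&(x<.55)&(abs(y+.03)<.09)&(z>.085)&(z<.1),"handle",100)
comps(w,(x>.35)&(x<.55)&(abs(y+.03)<.09)&(z>.014)&(z<.03),"foot",100)
comps(w,(x>.55)&(x<.73)&(y<-.02)&(y>-.09)&(z>.0375)&(z<.046),"bar",20)
w,px,s=snap("side","s16"); x,y,z=[w[...,i] for i in range(3)]
comps(w,(x>.55)&(x<.76)&(y<.06)&(y>-.01)&(z>.146)&(z<.155),"keeper",40)
```

```text
wrist 42.38 [449.8 -31.3 260.6] jaw 89.99 [-0.1  0.1 -0.1] 1.003
handle [321 219] [452.6 -31.6] [64.2 24.4] 0.3 [93. 96.] 1657 mean [450.7 -31.8  92.9]
foot [308 204] [452.5 -48.1] [30.7 76.4] 88.5 [18.9 23.2] 967 mean [445.6 -53.2  18.8]
foot [347 204] [452.7  -2.9] [76.3 30.8] 0.5 [23.7 27.6] 1307 mean [4.485e+02 1.000e-01 2.360e+01]
bar [307 322] [592.3 -49.8] [33.3  8.1] 86.3 [41.1 43.8] 181 mean [591.5 -49.4  40.9]
bar [304 383] [681.8 -54.9] [32.6  8.3] 87.0 [41.  43.7] 160 mean [681.  -55.   40.7]
side 42.43 [449.8 -31.3 260.6] jaw 89.97 [ 0.4 -0.1 -0.7] 0.997
keeper [306 214] [607.9  26.8] [19.4 27.2] 1.0 [149.1 151. ] 65 mean [608.   27.2 149. ]
```

View pics/w16.png

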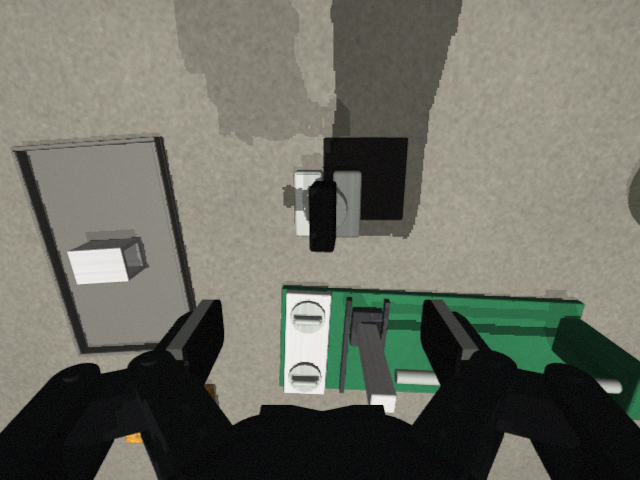

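The wrist view shows the spacer alone in the tray at (105,262), the keeper closed, and both locks still open. The key at (322,210) stands half on the mat, tilted about 6° towards −y. Gripping it across the flat pads should bring it upright.

>>> arm_command([
  [1,0.0055,0.0035,-0.06,0],
  [1,0.0055,0.0035,-0.12,0],
  [1,0.0055,0.0035,-0.18,0],
  [1,0.0055,0.0035,-0.24,0],
  [1,0.0055,0.0035,-0.3,0],
], force=80)

```text
time: 42.9
tcp_pos: [0.4522, -0.0296, 0.1095]
eef_rot: [-12.5, 90.0, -12.6]
contact_force: [0.8, -0.6, 0.4]
gripper_width: 1.002
```

>>> arm_command([
  [1,0,0,-0.03,0],
  [1,0,0,-0.06,0],
  [1,0,0,-0.09,0],
  [1,0,0,-0.11,0],
  [1,0,0,-0.112,0],
])

```text
time: 43.32
tcp_pos: [0.4511, -0.0296, 0.053]
eef_rot: [177.9, 89.8, 177.8]
contact_force: [-0.6, -0.2, -0.4]
gripper_width: 0.999
```

>>> arm_command([
  [0.2,0,0,0,0],
  [-0.1,0,0,0,0],
  [-0.3,0,0,0,0],
  [-1,0,0,0,0],
  [-1,0,0,0,0],
])

```text
time: 43.73
tcp_pos: [0.4526, -0.0297, 0.0554]
eef_rot: [3.6, 89.9, 3.5]
contact_force: [-0.3, 4.8, 17.7]
gripper_width: 0.296
```

>>> arm_command([
  [-1,0,0,0,0],
  [-1,0,0,0,0],
  [-1,0,0,0,0],
  [-1,0,0,0,0],
  [-1,0,0,0,0],
])

```text
time: 44.15
tcp_pos: [0.4531, -0.0288, 0.0559]
eef_rot: [42.6, 89.8, 42.5]
contact_force: [-1.4, 4.3, 8.5]
gripper_width: 0.274
```

>>> arm_command([
  [-1,0,0,0.02,0],
  [-1,0,0,0.05,0],
  [-1,0,0,0.08,0],
  [-1,0,0,0.11,0],
  [-1,0,0,0.15,0],
])

```text
time: 44.57
tcp_pos: [0.4511, -0.0297, 0.1297]
eef_rot: [180.0, 89.9, 179.9]
contact_force: [0.6, 0.6, -4.3]
gripper_width: 0.273
```

>>> arm_command([
  [-1,0,0,0.03,0],
  [-1,0,0,0.06,0],
  [-1,0,0,0.1,0],
  [-1,0,0,0.1,0],
  [-1,0,0,0.1,0],
])

```text
time: 44.98
tcp_pos: [0.4525, -0.0298, 0.18]
eef_rot: [-7.0, 89.9, -7.1]
contact_force: [0.3, 1.2, -4.3]
gripper_width: 0.277
```

Run:
```python
from h import *
w,px,s=snap("wrist","w17"); x,y,z=[w[...,i] for i in range(3)]
zt=s["tcp_pos"][2]; y0=s["tcp_pos"][1]; x0=s["tcp_pos"][0]
near=(abs(x-x0)<.05)&(abs(y-y0)<.05)
comps(w,near&(z>zt-.045)&(z<zt-.022)&(px.min(2)>60),"foot",200)
for sgn in (-1,1):
    m=near&(z>zt-.045)&(z<zt-.022)&((y-y0)*sgn>.018); P=w[m]
    print(sgn,len(P),"ztop-tcp",round((np.median(P[:,2])-zt)*1000,2),"y",np.round(np.percentile(P[:,1]-y0,[2,98])*1000,1))
m=near&(z>zt-.045)&(z<zt-.022)&(abs(y-y0)>.018); P=w[m]
A=np.c_[P[:,:2],np.ones(len(P))]; c,*_=np.linalg.lstsq(A,P[:,2],rcond=None); print("tilt x,y deg",np.degrees(c[:2]))
```

```text
wrist 44.98 [452.5 -29.8 180. ] jaw 89.9 [ 0.3  1.2 -4.3] 0.277
foot [283 256] [444.9 -50.9] [31.9 61.2] 89.9 [145.6 158. ] 3599 mean [433.3 -54.  145.3]
foot [364 261] [448.3  -6.5] [68.1 31.6] 0.2 [146.4 157.7] 3771 mean [434.3  -3.3 146.1]
-1 2704 ztop-tcp -34.42 y [-36.4 -18.6]
1 3051 ztop-tcp -33.58 y [18.7 38.4]
tilt x,y deg [1.30675295 0.79236828]
```

View pics/w17.png

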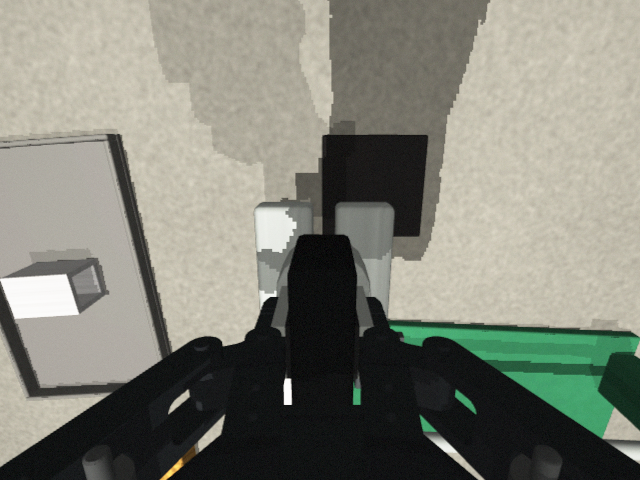

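The key is upright in the grip again, with its foot 52 mm below the TCP as before. Next I turn lock a clockwise.

>>> arm_command([
  [-1,0.015,-0.002,0.02,0.032],
  [-1,0.03,-0.005,0.04,0.064],
  [-1,0.05,-0.008,0.05,0.096],
  [-1,0.07,-0.01,0.05,0.128],
  [-1,0.094,-0.013,0.05,0.161],
])

```text
time: 45.45
tcp_pos: [0.4988, -0.0362, 0.2034]
eef_rot: [147.8, 89.9, 177.0]
contact_force: [0.1, -0.9, -3.9]
gripper_width: 0.271
```

>>> arm_command([
  [-1,0.015,-0.002,0,0.032],
  [-1,0.03,-0.005,0,0.064],
  [-1,0.05,-0.008,0,0.096],
  [-1,0.07,-0.01,0,0.128],
  [-1,0.094,-0.013,0,0.161],
])

```text
time: 45.87
tcp_pos: [0.5455, -0.0427, 0.2028]
eef_rot: [117.8, 89.8, 176.0]
contact_force: [0.5, 1.2, -4.0]
gripper_width: 0.268
```

>>> arm_command([
  [-1,0.015,-0.002,0,0.032],
  [-1,0.03,-0.005,0,0.064],
  [-1,0.05,-0.008,0,0.096],
  [-1,0.07,-0.01,0,0.128],
  [-1,0.093,-0.0134,0,0.161],
])

```text
time: 46.28
tcp_pos: [0.5921, -0.0494, 0.2026]
eef_rot: [87.2, 89.8, 174.4]
contact_force: [-0.4, -0.5, -3.9]
gripper_width: 0.274
```

>>> arm_command([
  [-1,0,0,-0.05,0],
  [-1,0,0,-0.1,0],
  [-1,0,0,-0.15,0],
  [-1,0,0,-0.19,0],
  [-1,0,0,-0.2,0],
])

```text
time: 46.7
tcp_pos: [0.5895, -0.0492, 0.0995]
eef_rot: [88.4, 89.5, 175.3]
contact_force: [-1.0, -0.0, -4.8]
gripper_width: 0.271
```

>>> arm_command([
  [-1,0,0,0,0],
  [-1,0,0,0,0],
  [-1,0,0,0,0],
  [-1,0,0,0,0],
  [-1,0,0,0,0],
])

```text
time: 47.12
tcp_pos: [0.5933, -0.0495, 0.1059]
eef_rot: [-91.4, 89.9, -4.6]
contact_force: [-0.0, -0.6, -4.0]
gripper_width: 0.269
```

Run:
```python
from h import *
for n in ["wrist","scene"]:
    w,px,s=snap(n,n+"18"); x,y,z=[w[...,i] for i in range(3)]
    near=(x>.5)&(x<.75)&(y>-.12)&(y<0.005)
    comps(w,near&(z>.028)&(z<.034),"disc"); comps(w,near&(z>.037)&(z<.045),"bar",15)
    comps(w,near&(z>.064)&(z<.073),"foottop")
```

```text
wrist 47.12 [593.3 -49.5 105.9] jaw 176.84 [-0.  -0.6 -4. ] 0.269
disc [192 249] [682.8 -54.4] [43.3 43. ] 72.8 [30.2 34. ] 2286 mean [681.3 -55.8  30.3]
disc [324 226] [592.2 -65.9] [11.  14.2] 87.5 [30.2 34. ] 259 mean [592.1 -66.6  30.3]
bar [187 254] [682.8 -54.2] [34.2  9. ] 87.4 [41.2 43.7] 660 mean [681.8 -55.5  40.8]
bar [324 232] [592.2 -64.8] [2.9 7.2] 85.5 [39.6 42.5] 61 mean [592.3 -64.9  39.6]
foottop [283 257] [615.  -58.8] [61.2 32. ] 86.9 [71.5 73. ] 3426 mean [617.7 -70.2  71.3]
foottop [364 261] [570.6 -52.9] [68.2 31.8] 87.4 [72.1 73. ] 3170 mean [566.8 -66.7  71.8]
scene 47.17 [593.1 -49.5 105.7] jaw 176.84 [ 0.  -0.5 -4.5] 0.268
disc [278 311] [691.4 -53.9] [46.4 29.5] 83.1 [30.4 34. ] 101 mean [692.5 -53.9  30.6]
bar [277 307] [685.1 -53.8] [33.1  8.4] 83.8 [40.  44.9] 44 mean [684.7 -54.2  40.2]
foottop [277 276] [616.2 -50.9] [76.  35.7] 88.5 [70.1 73. ] 291 mean [619.9 -50.   69.8]
```

>>> arm_command([
  [-1,0,0,-0.008,0],
  [-1,0,0,-0.016,0],
  [-1,0,0,-0.022,0],
  [-1,0,0,-0.028,0],
  [-1,0,0,-0.028,0],
])

```text
time: 47.63
tcp_pos: [0.5921, -0.0494, 0.0898]
eef_rot: [87.4, 89.9, 174.3]
contact_force: [0.0, 0.4, -4.6]
gripper_width: 0.274
```

>>> arm_command([
  [-1,0,0,-0.004,0],
  [-1,0,0,-0.008,0],
  [-1,0,0,-0.012,0],
  [-1,0,0,-0.016,0],
  [-1,0,0,-0.016,0],
])

```text
time: 48.05
tcp_pos: [0.5927, -0.0494, 0.0825]
eef_rot: [-100.5, 90.0, -13.7]
contact_force: [-0.1, 1.0, -3.6]
gripper_width: 0.27
```

>>> arm_command([
  [-1,0,0,0,0],
  [-1,0,0,0,0],
  [-1,0,0,0,0],
  [-1,0,0,0,0],
  [-1,0,0,0,0],
])

```text
time: 48.47
tcp_pos: [0.5926, -0.0494, 0.0828]
eef_rot: [-89.8, 90.0, -3.0]
contact_force: [0.1, 0.7, -4.6]
gripper_width: 0.275
```

Seated without force. Next I turn it clockwise to the stop.

>>> arm_command([
  [-1,0,0,0,-0.03],
  [-1,0,0,0,-0.06],
  [-1,0,0,0,-0.09],
  [-1,0,0,0,-0.12],
  [-1,0,0,0,-0.15],
])

```text
time: 48.88
tcp_pos: [0.5933, -0.0497, 0.0829]
eef_rot: [-83.2, 89.9, -23.6]
contact_force: [3.0, -1.3, -4.8]
gripper_width: 0.273
```

>>> arm_command([
  [-1,0,0,0,-0.03],
  [-1,0,0,0,-0.06],
  [-1,0,0,0,-0.09],
  [-1,0,0,0,-0.12],
  [-1,0,0,0,-0.15],
])

```text
time: 49.3
tcp_pos: [0.5931, -0.05, 0.0829]
eef_rot: [-88.6, 89.9, -56.0]
contact_force: [0.4, -1.8, -4.4]
gripper_width: 0.269
```

>>> arm_command([
  [-1,0,0,0,-0.03],
  [-1,0,0,0,-0.06],
  [-1,0,0,0,-0.09],
  [-1,0,0,0,-0.12],
  [-1,0,0,0,-0.15],
])

```text
time: 49.72
tcp_pos: [0.5927, -0.0502, 0.0829]
eef_rot: [-87.2, 89.9, -81.7]
contact_force: [0.3, -3.7, -3.3]
gripper_width: 0.268
```

>>> arm_command([
  [-1,0,0,0,-0.02],
  [-1,0,0,0,-0.04],
  [-1,0,0,0,-0.06],
  [-1,0,0,0,-0.08],
  [-1,0,0,0,-0.09],
])

```text
time: 50.13
tcp_pos: [0.5925, -0.0503, 0.0829]
eef_rot: [-87.1, 89.9, -97.7]
contact_force: [-0.9, -3.2, -3.9]
gripper_width: 0.266
```

>>> arm_command([
  [-1,0,0,0,-0.01],
  [-1,0,0,0,-0.02],
  [-1,0,0,0,-0.03],
  [-1,0,0,0,-0.04],
  [-1,0,0,0,-0.05],
])

```text
time: 50.55
tcp_pos: [0.5923, -0.05, 0.083]
eef_rot: [-90.1, 89.9, -109.5]
contact_force: [-3.1, -3.7, -1.4]
gripper_width: 0.274
```

Run:
```python
from h import *
from rig import r
s=r.observe(); print(s["time"],s["tcp_pos"],jaw(s),s["contact_force"],s["moment"],s["qpos"][5])
```

```text
50.55 [ 0.59228381 -0.04995169  0.08296457] 70.67001028159676 [-3.07875455 -3.67549404 -1.37944248] [-0.85946073  0.61482593  2.06193555] 14.555138180689674
```

>>> arm_command([
  [-1,0,0,0,0.03],
  [-1,0,0,0,0.06],
  [-1,0,0,0,0.0894],
  [-1,0,0,0,0.0894],
  [-1,0,0,0,0.0894],
])

```text
time: 50.97
tcp_pos: [0.5927, -0.0494, 0.0828]
eef_rot: [-49.1, 90.0, -52.6]
contact_force: [-0.5, 0.6, -4.7]
gripper_width: 0.271
```

>>> arm_command([
  [-1,0,0,0.01,0],
  [-1,0,0,0.03,0],
  [-1,0,0,0.06,0],
  [-1,0,0,0.09,0],
  [-1,0,0,0.114,0],
])

```text
time: 51.38
tcp_pos: [0.593, -0.0495, 0.1419]
eef_rot: [-5.5, 89.9, -8.9]
contact_force: [0.5, -0.4, -4.0]
gripper_width: 0.27
```

>>> arm_command([
  [-1,0,0,0,0.033],
  [-1,0,0,0,0.066],
  [-1,0,0,0,0.1],
  [-1,0,0,0,0.133],
  [-1,0,0,0,0.166],
])

```text
time: 51.8
tcp_pos: [0.5929, -0.0494, 0.1409]
eef_rot: [-36.6, 89.9, -9.8]
contact_force: [-0.4, -0.4, -4.3]
gripper_width: 0.27
```

>>> arm_command([
  [-1,0,0,0,0.033],
  [-1,0,0,0,0.066],
  [-1,0,0,0,0.1],
  [-1,0,0,0,0.133],
  [-1,0,0,0,0.166],
])

```text
time: 52.22
tcp_pos: [0.5929, -0.0494, 0.1409]
eef_rot: [-62.5, 89.9, -5.8]
contact_force: [0.3, -0.2, -4.1]
gripper_width: 0.271
```

>>> arm_command([
  [-1,0.03,-0.002,0,0.033],
  [-1,0.07,-0.004,0,0.066],
  [-1,0.11,-0.006,0,0.1],
  [-1,0.15,-0.008,0,0.133],
  [-1,0.18,-0.01,0,0.168],
])

```text
time: 52.63
tcp_pos: [0.6843, -0.0545, 0.1408]
eef_rot: [-90.9, 89.9, -3.9]
contact_force: [-0.7, -0.3, -4.2]
gripper_width: 0.27
```

>>> arm_command([
  [-1,0,0,-0.02,0],
  [-1,0,0,-0.04,0],
  [-1,0,0,-0.06,0],
  [-1,0,0,-0.07,0],
  [-1,0,0,-0.07,0],
])

```text
time: 53.05
tcp_pos: [0.6808, -0.0543, 0.103]
eef_rot: [88.2, 89.8, 174.9]
contact_force: [-0.2, -0.1, -4.7]
gripper_width: 0.27
```

>>> arm_command([
  [-1,0,0,0,0],
  [-1,0,0,0,0],
  [-1,0,0,0,0],
  [-1,0,0,0,0],
  [-1,0,0,0,0],
])

```text
time: 53.47
tcp_pos: [0.6828, -0.0544, 0.1053]
eef_rot: [-90.5, 90.0, -3.8]
contact_force: [0.3, 0.1, -3.5]
gripper_width: 0.271
```

Run:
```python
from h import *
for n in ["wrist","side"]:
    w,px,s=snap(n,n+"19"); x,y,z=[w[...,i] for i in range(3)]
    near=(x>.5)&(x<.75)&(y>-.12)&(y<0.005)
    comps(w,near&(z>.037)&(z<.045),"bar",15)
    comps(w,near&(z>.064)&(z<.0735),"foottop")
```

```text
wrist 53.47 [682.8 -54.4 105.3] jaw 176.72 [ 0.3  0.1 -3.5] 0.271
bar [323 232] [682.3 -70.1] [2.3 7.1] 86.2 [39.  42.1] 48 mean [682.3 -70.2  39.2]
bar [460 254] [593.3 -49.3] [ 8.7 34.4] 87.0 [41.3 44.6] 643 mean [594.4 -50.2  40.9]
foottop [282 257] [704.7 -64. ] [61.  31.9] 87.2 [70.9 73.4] 3463 mean [707.5 -75.2  70.7]
foottop [363 261] [660.4 -58.4] [67.6 32. ] 87.5 [71.4 73.5] 3654 mean [656.5 -71.7  71.2]
side 53.52 [682.8 -54.5 105.2] jaw 176.72 [ 0.1 -0.2 -4.4] 0.271
bar [328 243] [588.3 -48.7] [ 8.6 32.3] 87.0 [39.3 43.3] 39 mean [588.4 -47.7  39.7]
foottop [282 222] [707.9 -36.2] [34.7 54.7] 46.8 [69.5 73.5] 125 mean [702.1 -32.6  69.2]
foottop [294 229] [664.7 -25.8] [22.8 29.6] 27.0 [69.7 72.8] 73 mean [662.7 -25.5  69.3]
```

Lock a's bar is back along −3°, across the rod, so it is closed. The foot is aligned on lock b.

>>> arm_command([
  [-1,0,0,-0.008,0],
  [-1,0,0,-0.016,0],
  [-1,0,0,-0.022,0],
  [-1,0,0,-0.028,0],
  [-1,0,0,-0.028,0],
])

```text
time: 53.98
tcp_pos: [0.6821, -0.0544, 0.0897]
eef_rot: [88.7, 89.9, 175.4]
contact_force: [1.2, 0.7, -5.2]
gripper_width: 0.271
```

>>> arm_command([
  [-1,0,0,-0.004,0],
  [-1,0,0,-0.008,0],
  [-1,0,0,-0.012,0],
  [-1,0,0,-0.016,0],
  [-1,0,0,-0.016,0],
])

```text
time: 54.4
tcp_pos: [0.6827, -0.0545, 0.0826]
eef_rot: [-97.6, 90.0, -10.9]
contact_force: [0.1, 0.2, -4.0]
gripper_width: 0.271
```

>>> arm_command([
  [-1,0,0,0,0],
  [-1,0,0,0,0],
  [-1,0,0,0,0],
  [-1,0,0,0,0],
  [-1,0,0,0,0],
])

```text
time: 54.82
tcp_pos: [0.6827, -0.0544, 0.0828]
eef_rot: [-92.0, 90.0, -5.2]
contact_force: [0.3, 0.1, -4.6]
gripper_width: 0.267
```

>>> arm_command([
  [-1,0,0,0,-0.03],
  [-1,0,0,0,-0.06],
  [-1,0,0,0,-0.09],
  [-1,0,0,0,-0.12],
  [-1,0,0,0,-0.15],
])

```text
time: 55.23
tcp_pos: [0.6829, -0.0546, 0.0828]
eef_rot: [-91.3, 90.0, -31.8]
contact_force: [-0.0, -0.7, -5.2]
gripper_width: 0.269
```

>>> arm_command([
  [-1,0,0,0,-0.03],
  [-1,0,0,0,-0.06],
  [-1,0,0,0,-0.09],
  [-1,0,0,0,-0.12],
  [-1,0,0,0,-0.15],
])

```text
time: 55.65
tcp_pos: [0.6828, -0.0548, 0.0828]
eef_rot: [-105.7, 89.9, -73.2]
contact_force: [-0.3, -2.1, -4.2]
gripper_width: 0.271
```

>>> arm_command([
  [-1,0,0,0,-0.03],
  [-1,0,0,0,-0.06],
  [-1,0,0,0,-0.09],
  [-1,0,0,0,-0.12],
  [-1,0,0,0,-0.15],
])

```text
time: 56.07
tcp_pos: [0.6825, -0.0551, 0.0828]
eef_rot: [-102.8, 89.9, -97.4]
contact_force: [-0.7, -3.4, -4.0]
gripper_width: 0.274
```

>>> arm_command([
  [-1,0,0,0,-0.02],
  [-1,0,0,0,-0.04],
  [-1,0,0,0,-0.06],
  [-1,0,0,0,-0.08],
  [-1,0,0,0,-0.09],
])

```text
time: 56.48
tcp_pos: [0.6823, -0.0551, 0.0828]
eef_rot: [-103.0, 89.9, -113.6]
contact_force: [-0.7, -2.5, -4.2]
gripper_width: 0.271
```

>>> arm_command([
  [-1,0,0,0,-0.01],
  [-1,0,0,0,-0.02],
  [-1,0,0,0,-0.03],
  [-1,0,0,0,-0.04],
  [-1,0,0,0,-0.05],
])

```text
time: 56.9
tcp_pos: [0.682, -0.0549, 0.0828]
eef_rot: [-109.8, 89.9, -129.3]
contact_force: [-2.7, -2.8, -2.2]
gripper_width: 0.27
```

Run:
```python
from h import *
from rig import r
s=r.observe(); print(s["time"],s["tcp_pos"],jaw(s),s["contact_force"],s["moment"],s["qpos"][5])
```

```text
56.9 [ 0.6820093  -0.05492963  0.08282343] 70.56449641570758 [-2.70231929 -2.77097189 -2.17306788] [-0.67738105  0.677012    2.08935282] 14.868920130003
```

>>> arm_command([
  [-1,0,0,0,0.03],
  [-1,0,0,0,0.06],
  [-1,0,0,0,0.0894],
  [-1,0,0,0,0.0894],
  [-1,0,0,0,0.0894],
])

```text
time: 57.32
tcp_pos: [0.6826, -0.0544, 0.0828]
eef_rot: [-85.0, 90.0, -88.5]
contact_force: [-0.2, -0.8, -3.4]
gripper_width: 0.274
```

>>> arm_command([
  [-1,0,0,0.01,0],
  [-1,0,0,0.05,0],
  [-1,0,0,0.12,0],
  [-1,0,0,0.19,0],
  [-1,0,0,0.26,0],
])

```text
time: 57.73
tcp_pos: [0.6822, -0.0544, 0.2145]
eef_rot: [-166.6, 90.0, -170.1]
contact_force: [1.3, -1.0, -4.7]
gripper_width: 0.268
```

>>> arm_command([
  [-1,-0.05,0,0,0],
  [-1,-0.1,0,0,0],
  [-1,-0.15,0,0,0],
  [-1,-0.2,0,0,0],
  [-1,-0.25,0,0,0],
])

```text
time: 58.15
tcp_pos: [0.5564, -0.0544, 0.2133]
eef_rot: [-10.1, 90.0, -13.6]
contact_force: [-0.9, -0.0, -4.1]
gripper_width: 0.271
```

>>> arm_command([
  [-1,-0.05,0.03,0,0.01],
  [-1,-0.1,0.06,0,0.018],
  [-1,-0.15,0.09,0,0.018],
  [-1,-0.21,0.12,0,0.018],
  [-1,-0.263,0.146,0,0.018],
])

```text
time: 58.57
tcp_pos: [0.4243, 0.0192, 0.2132]
eef_rot: [17.3, 90.0, 17.0]
contact_force: [0.2, 0.1, -4.6]
gripper_width: 0.275
```

>>> arm_command([
  [-1,0,0,-0.05,0],
  [-1,0,0,-0.11,0],
  [-1,0,0,-0.17,0],
  [-1,0,0,-0.22,0],
  [-1,0,0,-0.25,0],
])

```text
time: 58.98
tcp_pos: [0.425, 0.0186, 0.0862]
eef_rot: [-171.6, 89.9, -171.8]
contact_force: [-0.3, -0.3, -4.5]
gripper_width: 0.277
```

>>> arm_command([
  [-1,0,0,-0.02,0],
  [-1,0,0,-0.035,0],
  [-1,0,0,-0.04,0],
  [-1,0,0,-0.04,0],
  [-1,0,0,-0.04,0],
])

```text
time: 59.4
tcp_pos: [0.4266, 0.0186, 0.0684]
eef_rot: [-1.1, 89.9, -1.2]
contact_force: [0.5, 0.5, -3.9]
gripper_width: 0.269
```

Run:
```python
from h import *
w,px,s=snap("wrist","w20"); x,y,z=[w[...,i] for i in range(3)]
comps(w,(x>.35)&(x<.52)&(abs(y)<.09)&(px.max(2)<60)&(z<.012),"mat",100)
comps(w,(x>.35)&(x<.52)&(abs(y)<.09)&(z<.034)&(z>.015),"foot",100)
w,px,s=snap("scene","sc20"); x,y,z=[w[...,i] for i in range(3)]
comps(w,(x>.55)&(x<.73)&(y<-.02)&(y>-.09)&(z>.0375)&(z<.046),"bar",20)
```

```text
wrist 59.4 [426.6  18.6  68.4] jaw 89.83 [ 0.5  0.5 -3.9] 0.269
mat [321 249] [425.5  18.7] [96.1 94.8] 89.6 [4.1 6.6] 5427 mean [396.8  15.3   4.1]
foot [283 258] [420.6  -2.9] [32. 64.] 89.7 [33.4 34. ] 1840 mean [404.8  -6.5  32.3]
foot [363 218] [392.5  39.5] [13.8 33.7] 18.2 [32. 34.] 581 mean [390.9  38.8  29.9]
scene 59.45 [426.8  18.6  68.6] jaw 89.84 [ 1.  -0.  -3.3] 0.271
bar [279 275] [595.3 -48.6] [ 7.5 30.7] 87.8 [40.6 45.2] 35 mean [595.3 -48.6  40.6]
bar [277 307] [684.5 -53.6] [ 4.9 35.3] 89.2 [40.7 44.7] 37 mean [685.2 -53.4  40.7]
```

>>> arm_command([
  [-1,0,0,-0.006,0],
  [-1,0,0,-0.012,0],
  [-1,0,0,-0.018,0],
  [-1,0,0,-0.023,0],
  [-1,0,0,-0.0245,0],
])

```text
time: 59.92
tcp_pos: [0.4265, 0.019, 0.0561]
eef_rot: [45.3, 89.9, 45.2]
contact_force: [-5.9, 4.2, 21.8]
gripper_width: 0.27
```

>>> arm_command([
  [-0.4,0,0,0,0],
  [-0.2,0,0,0,0],
  [0,0,0,0,0],
  [0.5,0,0,0,0],
  [1,0,0,0,0],
])

```text
time: 60.33
tcp_pos: [0.4262, 0.0185, 0.0555]
eef_rot: [-56.8, 90.0, -56.9]
contact_force: [0.5, -1.2, -0.1]
gripper_width: 0.768
```

>>> arm_command([
  [1,0,0,0,0],
  [1,0,0,0,0],
  [1,0,0,0.02,0],
  [1,0,0,0.06,0],
  [1,0,0,0.12,0],
])

```text
time: 60.75
tcp_pos: [0.4245, 0.0185, 0.1145]
eef_rot: [-176.1, 89.8, -176.2]
contact_force: [1.0, 0.1, -0.4]
gripper_width: 0.999
```

>>> arm_command([
  [1,0,0,0.06,0],
  [1,0,0,0.12,0],
  [1,0,0,0.18,0],
  [1,0,0,0.24,0],
  [1,0,0,0.3,0],
])

```text
time: 61.17
tcp_pos: [0.4258, 0.0185, 0.2671]
eef_rot: [-22.9, 90.0, -23.1]
contact_force: [0.9, -0.9, -0.5]
gripper_width: 0.996
```

>>> arm_command([
  [1,-0.02,0,0,0],
  [1,-0.06,0,0,0],
  [1,-0.1,0,0,0],
  [1,-0.12,0,0,0],
  [1,-0.12,0,0,0],
])

```text
time: 61.58
tcp_pos: [0.3644, 0.0185, 0.2656]
eef_rot: [-144.3, 90.0, -144.4]
contact_force: [0.5, 0.7, -0.5]
gripper_width: 1.003
```

Run:
```python
from h import *
for n in ["wrist","scene","side"]:
    w,px,s=snap(n,n+"21"); x,y,z=[w[...,i] for i in range(3)]
    comps(w,(x>.35)&(x<.55)&(abs(y)<.09)&(z>.085)&(z<.1),"handle",60)
    comps(w,(x>.35)&(x<.5)&(abs(y)<.09)&(z>.014)&(z<.03),"foot",100)
    comps(w,(x>.55)&(x<.73)&(y<-.02)&(y>-.09)&(z>.0375)&(z<.046),"bar",20)
    comps(w,(x>.55)&(x<.76)&(y<.06)&(y>-.01)&(z>.146)&(z<.155),"keeper",40)
    comps(w,(x>.35)&(x<.7)&(y<-.15)&(y>-.42)&(z>.04)&(z<.05),"spacer",40)
```

```text
wrist 61.58 [364.4  18.5 265.6] jaw 89.87 [ 0.5  0.7 -0.5] 1.003
handle [323 274] [426.   19.4] [23.7 63.7] 89.4 [94.  97.1] 1420 mean [423.8  19.2  93.7]
foot [304 251] [425.9  -3.4] [31.  76.2] 87.8 [22.  29.5] 1054 mean [419.3  -6.8  21.9]
foot [341 251] [426.1  41.6] [75.8 31.1] 0.1 [22.  29.8] 1043 mean [419.4  45.2  21.9]
bar [270 378] [592.3 -49.4] [ 8.1 34.3] 87.3 [41.  43.3] 148 mean [590.5 -49.3  40.8]
spacer [ 75 329] [ 517.3 -284.9] [41.  62.1] 3.6 [44.9 47.1] 1586 mean [ 516.  -283.6   44.7]
scene 61.63 [365.8  18.6 265.7] jaw 89.87 [ 0.5 -0.9  0.5] 0.999
handle [303 208] [428.4  19.7] [70.5 23.7] 0.1 [93.6 99.7] 197 mean [432.7  19.7  93.3]
foot [304 226] [427.8  19.7] [80.3 75.4] 0.4 [22.1 29.2] 396 mean [437.9  19.5  22. ]
bar [279 275] [596.7 -48.5] [ 7.6 33.6] 88.9 [40.5 45.3] 36 mean [595.  -48.5  40.9]
bar [277 307] [684.3 -54.7] [ 7.3 35.1] 88.9 [41.5 45.1] 38 mean [686.9 -53.9  41.3]
keeper [309 253] [614.   24.9] [20.4 23. ] 87.4 [149.7 154.5] 73 mean [613.6  25.3 149.4]
spacer [183 253] [ 519.8 -283.8] [43.6 59.8] 4.5 [44.4 49.3] 341 mean [ 519.4 -283.8   44.6]
side 61.68 [366.6  18.6 265.7] jaw 89.87 [ 0.6 -0.8 -0.2] 1.004
handle [391 258] [423.2  20.8] [64.1 24.7] 0.6 [92.9 96.4] 317 mean [422.2  23.4  91.9]
foot [387 288] [423.2  20. ] [78.5 76.2] 89.9 [21.2 30. ] 586 mean [418.4  35.7  21. ]
bar [293 232] [683.  -53.6] [ 7.3 22.5] 83.1 [40.5 42.9] 22 mean [683.4 -52.9  40.4]
bar [328 243] [589.6 -48.4] [ 8.9 30.3] 83.4 [40.5 44.5] 35 mean [588.9 -47.4  40.4]
keeper [306 214] [608.2  25.2] [26.5 19.3] 89.6 [148.8 151.6] 67 mean [607.6  26.5 148.7]
spacer [391 204] [ 514.4 -285.6] [40.8 67.5] 3.8 [44.4 47.5] 200 mean [ 513.7 -281.8   44.3]
```

View pics/scene21.png

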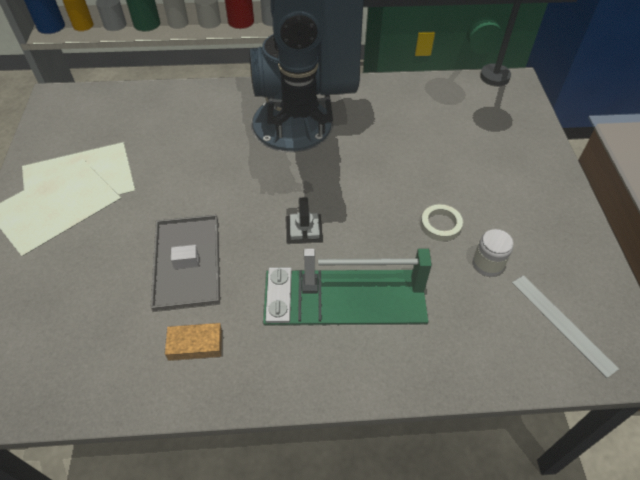

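```bash
python3 -c "
from rig import r
print(r.hand_in())"
```

```text
the job is handed in; nothing more can be done
None
```

I unloaded the rack and handed the job in at about 62 s of the 210 s allowed, with every step done in the order asked.

**What I did**
- **Opening:** I turned both locks open with the key to firm stops, then slid the keeper out to its stop, where it measured 79.8 mm.
- **Unloading:** Only one spacer was on the rod. I drew it off and laid it flat in the middle of the tray.
- **Closing:** I slid the keeper back to its stop. Between the open and closed stops it moved 80.4 mm. I then turned both locks closed with the key to firm stops and stood the key on its mat.

The key was knocked partly off its mat while parked and stood tilted by about 6°. I measured it again and picked it up, and the grip brought it upright.

**Last checks before hand-in**
- **Locks:** both bars lie across the rod again, at about −3°, which matches the rack.
- **Keeper:** it stands in front of the rod's end. The scene camera put it about 1 mm past the closed position, which is within calibration error.
- **Spacer:** it lies flat, with its top at 45 mm, square in the tray.
- **Key:** it stands level, centred on the mat to within about 1 mm.
- **Tape, tin and sanding block:** I never moved near them, and they look unmoved in the picture.

**Disagreements**
- The scene and side cameras differed by about 5 mm in x throughout, so I relied on the wrist camera.
- The keeper started about 3 mm short of its closed stop, so the first slide out was 76 mm rather than 80 mm.

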